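# Open the hand guard's leg and set the guard in its base

### The job

Take the folded yellow hand guard out of its holder, stand it on the clear bench and let go, and swing its leg out until it clicks fully home. Then take the guard again and set it down in the T-shaped base, seated fully between the rails with the leg still locked out. Do not tip the guard over and do not disturb the other things on the bench.

Things in the scene. Friction and masses are not known exactly. Their poses are not given: they have to be found in the camera images.
- guard: Hand guard, 0.8 kg: yellow board, black ballast foot, metal leg hinged on its back. Origin: centre of the underside; z up, y along the board, -x front (grey panel), +x back. Board x -6..6, y -75..75, top z 100. Rubbery foot 20 high: x -16..6, y -75..75, and at both ends (y 63..75, y -75..-63) a toe back to x 30. It stands upright by itself, folded or open. Grip it from above by its top edge
- guard_seat (a point): centre of the guard's underside (guard 0,0,0), axes as the guard. The folded leg lies along the back: x 8..20, y -40..60, z 1.5..100, so board and leg together are 26 thick (x -6..20). Opened, the leg stands out square to the board: x 14..114, y -46..-34
- leg_knob (a point): grip point of the red round knob (14 diameter) standing up from the free end of the leg's top edge, z 100 to 145 of the guard; this point at z 128, 92 from the hinge axis. From above, the fingers round it are clear over the board's top. Hold it loosely or push it sideways: a hard grip that neither follows the arc nor turns with the leg drags or lifts the loose guard
- leg_hinge (a point): point on the vertical hinge axis of the leg, guard (14, -40, 50). Seen from above the leg swings clockwise when it opens, from the +y to the +x direction of the guard
- leg (a joint): leg angle in rad: 0 folded against the board, 1.571 fully out at its stop. Nearly free up to 0.95; there a spring detent resists (about 1 N at the knob) until 1.3; past that it snaps the leg on to the stop and holds it there
- holder: dark steel upright holder fixed to the bench, 80 x 176 (y long), slot 56 wide in x, its posts 50 high, floor 4 thick. Origin: centre of its underside. The guard stands folded in it with its axes nearly along the holder's, its origin 7 off the middle to -x; the leg has no room to open there
- base: T-shaped base fixed to the bench, dark plate 4 thick, blue rails up to z 16. Origin: on the underside below the seat point. Front rail and end rails hold the foot (free x -20.., y -79..79); the stem slot between two rails takes the open leg (x 10..112, y -51..-29); 4 to 5 clearance each side. Outline x -28..38, y -88..88 and x 38..122, y -60..-20. The guard does not go in with its leg folded
- base_seat (a point): where the guard's underside centre rests when seated, on top of the base's plate; same axes as the seated guard
- tumbler: bystander: tall white tumbler with black lid, 74 diameter, 166 high, origin at its underside. Clear bench for the work: x 0.35 to 0.76 m, y -0.16 to 0.16 m. Beside it: a cap press on the right (low table from x 0.60, y -0.175; overhanging head corner at x 0.68, y -0.12, from 0.25 m up: keep the gripper 0.14 from it), a mug press on the left (lever end x 0.50, y 0.20)
- coasters: bystander: square stack of white printed coasters, 100 x 100, 12 high, origin at the centre of its underside
- oven_timer: bystander: white timer with red dial, 62 diameter, 52 high
- tumbler_lid: bystander: clear round lid lying flat, 75 diameter, 17 high
- spare_lid: bystander: another clear round lid lying flat near the front edge, 75 diameter, 17 high

How it is judged:
By the outcome, as a careful person would: the job done as asked, in the order asked, and still so for the second after the job is handed in, with the robot touching nothing.
It also fails if it takes over 72 s, if anything falls off the work surface, if the arm or the gripper's body presses on something with over 40 N, if the wrist force passes 120 N, or if a joint passes its speed limit or range.

### The arm

A 6-joint arm with a two-finger parallel gripper is mounted at the origin on a cart in front of the work surface, level with it; the furniture and walls round the work are solid. World frame = base frame: x ahead of the robot, y to its left, z up, the work surface at z = 0. Lengths are in mm, angles in degrees, forces in N, time in s.
With the tool pointing down it reaches from about 350 to 850 mm from the base axis. Payload 8.1 kg.
Tool frame: the origin (TCP) lies midway between the tips of the shut fingers; the grasp point (between the pads) lies 19 mm behind it; z points along the fingers, y is the direction in which the jaws open and shut (so a half turn about z gives the same grasp; the last joint's range is limited). The gripper opens to 85 mm and grips with 20 to 120 N. Pads are 22 mm wide; open, the fingers measure 114 mm over their backs; the gripper's body (76 mm by 85 mm) begins 54 mm behind the grasp point. The pads swing forward as they close: fully open they stand 13 mm farther back than shut.
Start: joints at [69.763, 7.471, 85.268, -0, 87.261, -4.893], TCP at [158.744, 578.624, 231.292] pointing down, gripper open.
Joint ranges: [-169.43, 169.43], [-51.17, 129.36], [1.28, 143.12], [-76.62, 256.62], [0, 156.53], [-152.29, 152.29]. Speed limits (degrees/s): [136.94, 136.94, 159.86, 180, 180, 180].

### API

Orientations are given as [roll, pitch, yaw] about the fixed x, y, z axes, in that order (R = Rz(yaw) Ry(pitch) Rx(roll)).
In Python, from bench import r gives the robot as it stands.
- The arm moves only by the tool carry_out, never from a script. Its argument "increments" is a list of rows, each a list of 3 entries, a list of its own where there are three numbers: the shift along the tool's x, y, z in m, then the turn, a rotation vector about the tool's x, y, z in rad, then the closure, from 0 (fully open) to 1 (shut). A call has 1 to 12 rows; each row shifts and turns the pose as measured when the row begins, along the tool's axes as they then stand; what a row does not reach is not made up. A row lasts 1/10 s, in which the tool goes at most 50 mm and 8.59 degrees, less where a joint would pass 70% of its speed; a pose out of reach is approached as far as the arm can. A call with a gripper value outside its range is refused whole. The fingers move at their own pace and stop on an object; "newtons" is the grip in N (left out, the last holds). Time passes only in rows, so rows that do not move let the fingers close. It gives the time, the measured TCP pose, the force and the opening at its end, in the units of the state.
- r.sense(): the state, without advancing time (a new reading comes with each control period).
- r.snapshot(name): name is "scene" or "side" or "wrist"; returns a dict with "image" (420x560x3 uint8, blue, green, red), "vertical_fov" (degrees; the focal length in pixels is half the picture's height over the tangent of half this angle, whatever the lens; pixels are square), "cx", "cy" (the principal point, pixels), "rvec" (rotation vector, rad) and "tvec" (3), from world to camera coordinates, as OpenCV has them. Camera axes: x right, y down, z forward; pixel columns grow to the right and rows downward; lengths in mm; the calibration is good to about 2 mm. A picture is of the moment at which its call begins. There is no depth.
- r.hand_in(): hands the job in, once; it reports no verdict.
The state is a dict: "time": time; "joint_pos": joint angles; "qd": joint speeds; "joint_efforts": joint torques, N m; "tool_pos": TCP position; "tcp_rot": TCP orientation; "ft_force": force on the tool from outside, world axes, zero at the start; "wrist_torque": the same for the moment, N m; "finger_gap": finger opening in mm.
Only numpy, scipy, OpenCV 4.12 (cv2) and the standard library are available. Lean on these libraries where they do the work, as an engineer would, in place of code of your own. Each camera call takes 0.05 s, during which the arm holds its last target.

## Working session

There is one attempt and no reset: what is moved stays moved. The work goes in short steps, Python scripts to look and compute and a tool call to move; the robot and the scene stay as the last step left them, time stands still between calls to the robot, and variables do not carry over. Pictures are saved under pics/ and viewed, and the job is handed in when it is done.

Besides the shell and the picture viewer there is one more tool, called after "Call:" as name([rows], argument=value, ...), one row to a line, values as JSON. carry_out: Moves the arm, as the interface text tells. Its arguments: {"type":"object","properties":{"increments":{"type":"array"},"newtons":{"type":"number"}},"required":["increments"]}

```bash
mkdir -p pics; cat > h.py <<'E'
import numpy as np, cv2, pickle
from bench import r
def snap(n,fn):
    s=r.snapshot(n); cv2.imwrite('pics/%s.png'%fn,s['image']); pickle.dump(s,open('pics/%s.pkl'%fn,'wb')); return s
def load(fn): return pickle.load(open('pics/%s.pkl'%fn,'rb'))
def K(s):
    H=s['image'].shape[0]; f=H/2/np.tan(np.radians(s['vertical_fov'])/2)
    return np.array([[f,0,s['cx']],[0,f,s['cy']],[0,0,1.]])
def proj(s,P):
    return cv2.projectPoints(np.array(P,float).reshape(-1,3),np.array(s['rvec'],float),np.array(s['tvec'],float),K(s),None)[0][:,0]
def ray(s,uv,z):
    R=cv2.Rodrigues(np.array(s['rvec'],float))[0]; t=np.array(s['tvec'],float).ravel()
    c=-R.T@t; d=R.T@np.linalg.inv(K(s))@np.array([uv[0],uv[1],1.])
    return c+d*(z-c[2])/d[2]
def crop(fn,x0,y0,x1,y1,k,out):
    im=cv2.imread('pics/%s.png'%fn)[y0:y1,x0:x1]
    cv2.imwrite('pics/%s.png'%out,cv2.resize(im,None,fx=k,fy=k,interpolation=cv2.INTER_CUBIC))
E
python3 - <<'E'
from h import *
for n in ['scene','side','wrist']:
    s=snap(n,n+'0'); print(n,s['vertical_fov'],s['cx'],s['cy'],s['rvec'],s['tvec'], {k for k in s}, ray(s,(280,210),0))
print(r.sense())
E
```

```text
scene 49.01050688045406 275.5969210711631 208.77277383959245 [ 0.06671828 -2.90633142  1.14126824] [ 568.2507763   136.55060099 1106.53352649] {'image', 'cy', 'vertical_fov', 'tvec', 'rvec', 'cx'} [ 564.37749903 -156.61483685    0.        ]
side 51.262853302836696 281.4310556128326 207.20564566593248 [ 1.58778704 -2.29554049  0.62339425] [ 140.45930104  564.96840367 1014.89085047] {'image', 'cy', 'vertical_fov', 'tvec', 'rvec', 'cx'} [649.84545337 -92.81567608   0.        ]
wrist 64.97575499470236 276.84409974650856 210.70145701327775 [-2.2756515  -1.73427864 -0.2907268 ] [-599.78797014  -42.20847601  380.08152295] {'image', 'cy', 'vertical_fov', 'tvec', 'rvec', 'cx'} [202.14835934 570.36084499   0.        ]
{'time': 0.15, 'joint_pos': array([ 6.97621782e+01,  7.50789665e+00,  8.53152086e+01, -2.20585796e-03,
        8.72621005e+01, -4.89484557e+00]), 'qd': array([-0.0139733 , -0.14227344, -0.22407809, -0.0235562 ,  0.10595911,
        0.00118968]), 'joint_efforts': array([ 4.57335382e-04, -5.70062435e+01, -5.01159632e+01, -2.96339294e-04,
        9.59316851e-03, -3.69695510e-05]), 'tool_pos': array([158.61812793, 578.20639608, 230.45445957]), 'tcp_rot': array([-1.79914917e+02, -5.07522547e-03,  1.64657127e+02]), 'ft_force': array([ 0.53852438,  0.19752522, -0.32442074]), 'wrist_torque': array([-0.02738116, -0.00548174,  0.01569391]), 'finger_gap': 85.40925721372281}
```

```bash
ls .
```

```text
h.py
pics
```

View pics/scene0.png

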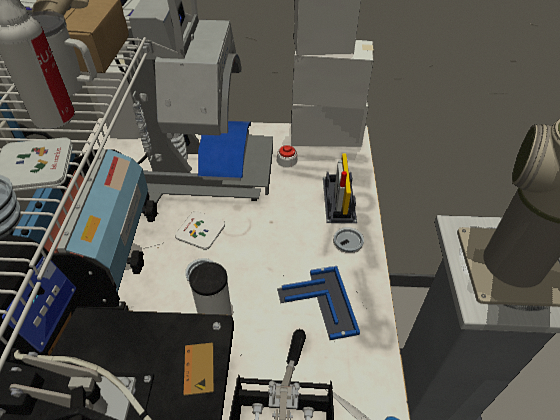

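View pics/side0.png

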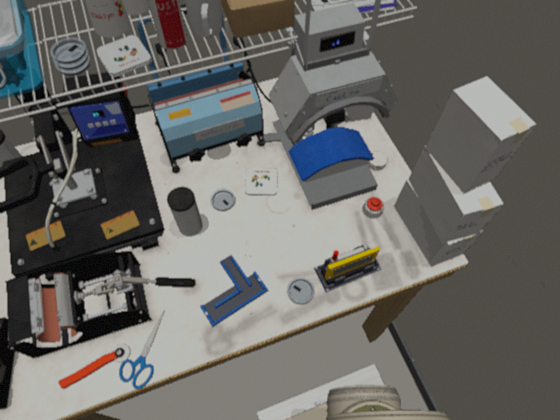

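View pics/wrist0.png

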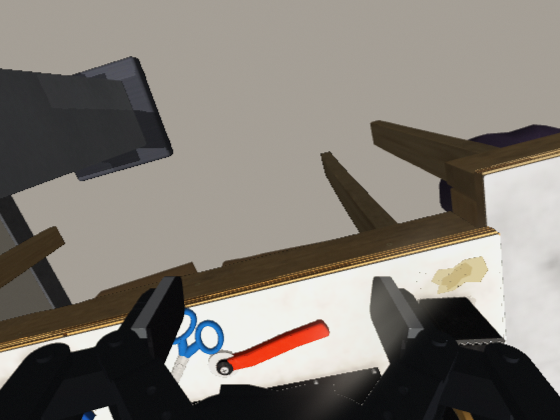

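```bash
python3 - <<'E'
from h import *
crop('side0',190,230,400,340,3.8,'c1'); crop('scene0',270,140,380,350,2.8,'c2')
crop('scene0',315,140,375,230,6.5,'c3')
E
```

```text
(no output)
```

View pics/c1.png

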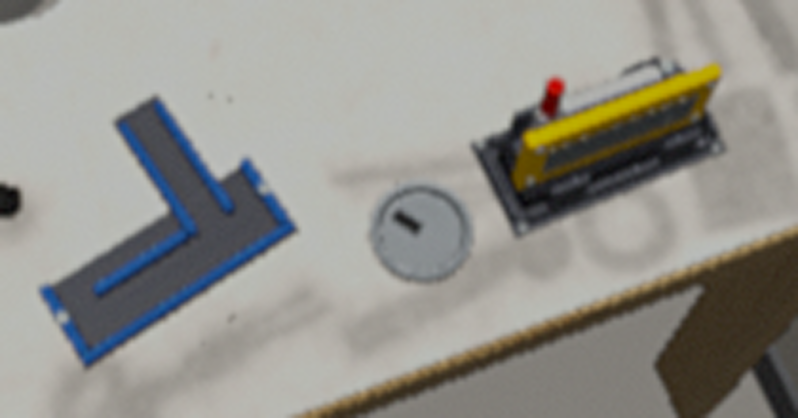

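View pics/c2.png

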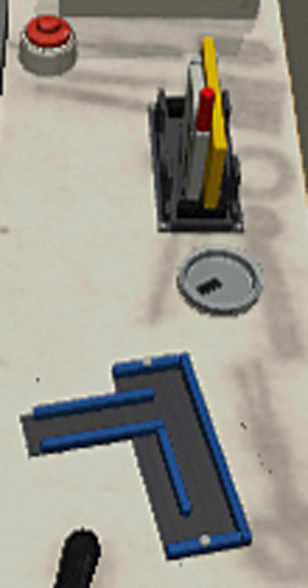

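View pics/c3.png

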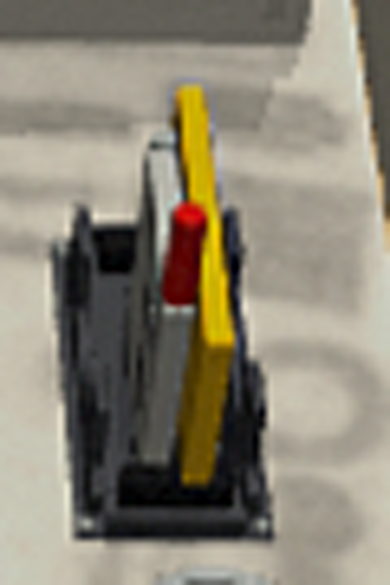

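```bash
python3 - <<'E'
from h import *
S=load('side0');C=load('scene0')
f=lambda c:(c[0]/3.8+190,c[1]/3.8+230)
g=lambda c:(c[0]/2.8+270,c[1]/2.8+140)
h=lambda c:(c[0]/6.5+315,c[1]/6.5+140)
print('base side z16'); 
for c in [(88,355),(297,222),(42,290),(248,162),(118,122),(155,97)]: print(ray(S,f(c),10).round(1))
print('base scene')
for c in [(250,540),(187,355),(168,555),(113,368),(22,415),(32,455)]: print(ray(C,g(c),10).round(1))
print('holder side, z2')
for c in [(520,235),(722,150),(475,147)]: print(ray(S,f(c),2).round(1))
print('holder scene')
for c in [(75,538),(272,538),(240,230)]: print(ray(C,h(c),2).round(1))
print('guard top z104, side')
for c in [(522,138),(540,150),(722,70),(708,66)]: print(ray(S,f(c),104).round(1))
print('guard top scene')
for c in [(180,90),(200,88),(205,345),(233,342)]: print(ray(C,h(c),104).round(1))
print('knob top 149', ray(S,f((555,84)),149),ray(C,h((190,210)),149))
E
```

```text
base side z16
[386.5 194.7  10. ]
[425.6  27.   10. ]
[441.8 211.9  10. ]
[481.3  45.   10. ]
[544.9 124.8  10. ]
[554.5  93.1  10. ]
base scene
[382.  199.2  10. ]
[422.2  29.8  10. ]
[444.4 214.4  10. ]
[484.8  46.   10. ]
[559.2  95.9  10. ]
[549.6 132.9  10. ]
holder side, z2
[ 362.4 -121.4    2. ]
[ 369.5 -288.9    2. ]
[ 436.3 -117.5    2. ]
holder scene
[ 441.6 -115.1    2. ]
[ 362.9 -118.6    2. ]
[ 363.8 -299.     2. ]
guard top z104, side
[ 396.4 -126.3  104. ]
[ 384.1 -134.2  104. ]
[ 393.8 -277.5  104. ]
[ 400.  -269.7  104. ]
guard top scene
[ 402.3 -271.8  104. ]
[ 394.  -273.4  104. ]
[ 400.6 -124.3  104. ]
[ 390.  -126.4  104. ]
knob top 149 [ 408.65943378 -150.46423268  149.        ] [ 409.66253503 -149.87557813  149.        ]
```

```bash
python3 - <<'E'
from h import *
S=load('side0');C=load('scene0')
for n,a,b,z in [('tlid',(223,200),None,8),('spare',(300,291),(348.5,240),8),('coast',(261,182),(201,230),12),('timer',(374,206),(288,155),26),('tumb top',(181,195),(209,277),166)]:
    print(n,ray(S,a,z).round(), None if b is None else ray(C,b,z).round())
E
```

```text
tlid [739.  60.   8.] None
spare [389. -52.   8.] [389. -55.   8.]
coast [758. -70.  12.] [761. -68.  12.]
timer [ 551. -357.   26.] [ 549. -352.   26.]
tumb top [697. 172. 166.] [689. 178. 166.]
```

```bash
cat > plan.py <<'E'
from h import *
from scipy.spatial.transform import Rotation as Rn
import json
def pose():
    s=r.sense(); return np.array(s['tool_pos'],float), Rn.from_euler('xyz',s['tcp_rot'],degrees=True), s
def plan(p,R,wps,clo,step=40,rot=7.5):
    """wps: list of (xyz,yaw[,step])"""
    rows=[]
    for w in wps:
        t=np.array(w[0],float); Rt=Rn.from_euler('xyz',[180,0,w[1]],degrees=True); st=w[2] if len(w)>2 else step
        n=max(int(np.ceil(np.linalg.norm(t-p)/st)),int(np.ceil(np.degrees((R.inv()*Rt).magnitude())/rot)),1)
        for k in range(n):
            d=R.inv().apply(t-p)/(n-k); rv=(R.inv()*Rt).as_rotvec()/(n-k)
            d=np.round(d/1000,4); rv=np.round(rv,3)
            rows.append([d.tolist(),rv.tolist(),clo])
            p=p+R.apply(d*1000); R=R*Rn.from_rotvec(rv)
    for i in range(0,len(rows),12): print(json.dumps(rows[i:i+12]).replace(' ','')); print()
    print(len(rows),'end',p.round(1),R.as_euler('xyz',degrees=True).round(1))
E
python3 - <<'E'
from plan import *
p,R,s=pose(); plan(p,R,[([165,570,330],164.66),([400,150,330],164.66),([397,-205,330],92.6)],0,45)
E
```

```text
[[[-0.0028,-0.0021,-0.0332],[-0.0,-0.0,-0.0],0],[[-0.0028,-0.0021,-0.0332],[-0.001,-0.0,-0.0],0],[[-0.0027,-0.0021,-0.0331],[-0.0,-0.0,-0.0],0],[[-0.0307,-0.0312,0.0],[-0.0,-0.0,-0.0],0],[[-0.0307,-0.0312,0.0],[-0.0,-0.0,-0.0],0],[[-0.0307,-0.0312,0.0],[-0.0,-0.0,-0.0],0],[[-0.0307,-0.0312,0.0],[-0.0,-0.0,-0.0],0],[[-0.0307,-0.0312,0.0],[-0.0,-0.0,-0.0],0],[[-0.0307,-0.0311,0.0],[-0.0,-0.0,-0.0],0],[[-0.0307,-0.0312,0.0],[-0.0,-0.0,-0.0],0],[[-0.0307,-0.0311,0.0],[-0.0,-0.0,-0.0],0],[[-0.0307,-0.0312,0.0],[-0.0,-0.0,-0.0],0]]

[[[-0.0307,-0.0311,0.0],[-0.0,-0.0,-0.0],0],[[-0.0308,-0.0312,0.0001],[-0.0,-0.0,-0.0],0],[[-0.0091,-0.0343,0.0],[-0.0,0.0,0.126],0],[[-0.0133,-0.0329,0.0],[-0.0,0.0,0.126],0],[[-0.0174,-0.031,0.0],[-0.0,0.0,0.126],0],[[-0.0211,-0.0285,0.0],[-0.0,0.0,0.126],0],[[-0.0245,-0.0257,0.0],[-0.0,0.0,0.126],0],[[-0.0276,-0.0224,0.0],[-0.0,0.0,0.126],0],[[-0.0302,-0.0187,0.0],[-0.0,0.0,0.125],0],[[-0.0323,-0.0148,0.0001],[-0.0,0.0,0.126],0],[[-0.0338,-0.0106,0.0],[-0.0,0.0,0.125],0],[[-0.0349,-0.0063,0.0001],[-0.0,0.0,0.126],0]]

24 end [ 397. -205.  330.] [-180.     0.    92.6]
```

Call:
carry_out([
  [[-0.003,-0.002,-0.033],[0,0,0],0],
  [[-0.003,-0.002,-0.033],[0,0,0],0],
  [[-0.003,-0.002,-0.033],[0,0,0],0],
  [[-0.031,-0.031,0],[0,0,0],0],
  [[-0.031,-0.031,0],[0,0,0],0],
  [[-0.031,-0.031,0],[0,0,0],0],
  [[-0.031,-0.031,0],[0,0,0],0],
  [[-0.031,-0.031,0],[0,0,0],0],
  [[-0.031,-0.031,0],[0,0,0],0],
  [[-0.031,-0.031,0],[0,0,0],0],
  [[-0.031,-0.031,0],[0,0,0],0],
  [[-0.031,-0.031,0],[0,0,0],0],
])

```text
time: 1.35
tool_pos: [364.0, 217.4, 329.7]
tcp_rot: [-179.5, -0.0, 165.2]
ft_force: [0.8, 1.5, -0.2]
finger_gap: 84.9
```

```bash
python3 - <<'E'
from plan import *
p,R,s=pose(); plan(p,R,[([400,150,330],160),([390,-230,330],92.6)],0,40,6.5)
E
```

```text
[[[-0.026,-0.028,0.0001],[-0.004,-0.0,0.046],0],[[-0.0272,-0.0268,-0.0],[-0.005,-0.0,0.045],0],[[-0.011,-0.0328,-0.0],[-0.0,-0.0,0.107],0],[[-0.0144,-0.0314,-0.0],[-0.0,-0.0,0.107],0],[[-0.0177,-0.0297,-0.0],[-0.0,-0.0,0.107],0],[[-0.0207,-0.0276,-0.0],[-0.0,-0.0,0.107],0],[[-0.0236,-0.0253,-0.0],[-0.0,-0.0,0.107],0],[[-0.0261,-0.0226,-0.0],[-0.0,-0.0,0.107],0],[[-0.0284,-0.0197,-0.0],[-0.0,-0.0,0.107],0],[[-0.0303,-0.0166,-0.0],[-0.0,-0.0,0.107],0],[[-0.0319,-0.0132,-0.0],[-0.0,-0.0,0.107],0],[[-0.0332,-0.0097,-0.0],[-0.0,-0.0,0.107],0]]

[[[-0.034,-0.0062,-0.0],[-0.0,-0.0,0.107],0]]

13 end [ 390. -230.  330.] [-180.    -0.    92.6]
```

Call:
carry_out([
  [[-0.026,-0.028,0],[-0.004,0,0.046],0],
  [[-0.027,-0.027,0],[-0.004,0,0.046],0],
  [[-0.011,-0.033,0],[0,0,0.107],0],
  [[-0.0145,-0.0315,0],[0,0,0.107],0],
  [[-0.018,-0.03,0],[0,0,0.107],0],
  [[-0.021,-0.0275,0],[0,0,0.107],0],
  [[-0.0235,-0.025,0],[0,0,0.107],0],
  [[-0.026,-0.0225,0],[0,0,0.107],0],
  [[-0.0285,-0.0195,0],[0,0,0.107],0],
  [[-0.03,-0.0165,0],[0,0,0.107],0],
  [[-0.032,-0.013,0],[0,0,0.107],0],
  [[-0.033,-0.01,0],[0,0,0.107],0],
])

```text
time: 2.55
tool_pos: [381.5, -213.8, 327.8]
tcp_rot: [-179.9, 0.0, 95.9]
ft_force: [1.0, 0.1, -0.2]
finger_gap: 85.0
```

```bash
python3 - <<'E'
from plan import *
s=snap('wrist','w1'); print(pose()[0], pose()[2]['tcp_rot'], proj(s,[[397,-200,104],[384,-130,104],[394,-277,104],[409,-150,149]]))
E
```

```text
[ 380.64108071 -217.97510207  327.20001058] [-1.79801511e+02  1.68205244e-01  9.53711022e+01] [[291.6122155  165.17607943]
 [287.1063697   98.21587856]
 [281.58866196 228.34427102]
 [312.40708482 123.65019702]]
```

View pics/w1.png

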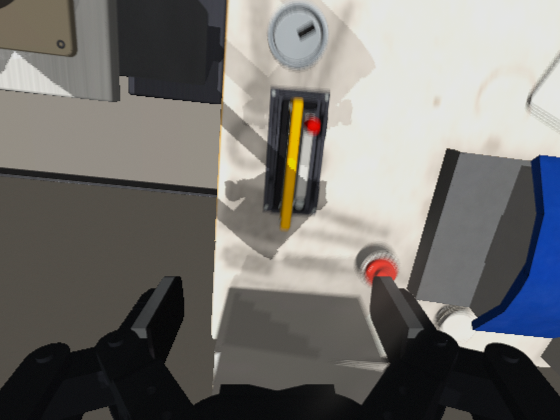

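```bash
python3 - <<'E'
from h import *
crop('w1',250,80,350,240,3.7,'c4')
E
```

```text
(no output)
```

View pics/c4.png

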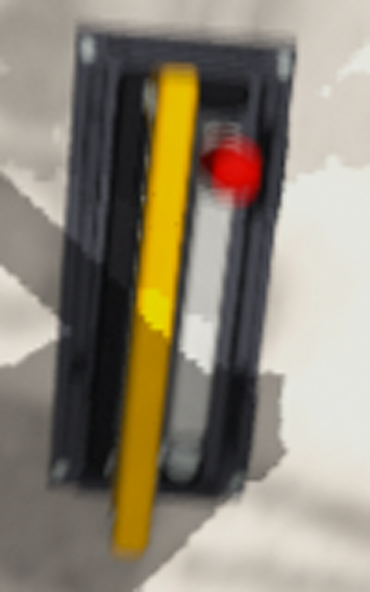

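```bash
python3 - <<'E'
from h import *
s=load('w1'); h=lambda c:(c[0]/3.7+250,c[1]/3.7+80)
print('top corners +y front/back, -y front/back')
for c in [(160,67),(198,69),(113,551),(144,553)]: print(ray(s,h(c),104).round(1))
print('holder bottom')
for c in [(78,30),(296,40),(48,487),(238,498)]: print(ray(s,h(c),4).round(1))
print('knob',ray(s,h((240,170)),149).round(1))
E
```

```text
top corners +y front/back, -y front/back
[ 390.4 -129.2  104. ]
[ 401.2 -128.7  104. ]
[ 392.8 -277.9  104. ]
[ 402.9 -277.5  104. ]
holder bottom
[ 364.3 -119.8    4. ]
[ 442.4 -115.2    4. ]
[ 369.  -293.5    4. ]
[ 446.  -290.3    4. ]
knob [ 411.6 -151.8  149. ]
```

```bash
python3 - <<'E'
from plan import *
p,R,s=pose(); plan(p,R,[([404,-215,230],91,30),([404,-215,110],91,30),([404,-215,69],91,15)],0,40,6.5)
E
```

```text
[[[0.0003,0.006,0.0243],[-0.001,0.001,0.019],0],[[0.0003,0.0059,0.0243],[-0.001,0.001,0.019],0],[[0.0005,0.0059,0.0243],[-0.001,0.001,0.019],0],[[0.0005,0.0059,0.0243],[-0.0,0.0,0.019],0],[[-0.0,0.0,0.03],[-0.0,0.0,0.0],0],[[-0.0,0.0,0.03],[-0.0,0.0,0.0],0],[[-0.0,0.0,0.03],[-0.0,0.0,0.0],0],[[-0.0,0.0,0.03],[-0.0,0.0,0.0],0],[[-0.0,0.0,0.0137],[-0.0,0.0,0.0],0],[[-0.0,0.0,0.0136],[-0.0,0.0,0.0],0],[[-0.0,0.0,0.0137],[-0.0,0.0,0.0],0]]

11 end [ 404. -215.   69.] [-180.    0.   91.]
```

Call:
carry_out([
  [[0,0.006,0.024],[-0.001,0.001,0.019],0],
  [[0,0.006,0.024],[-0.001,0.001,0.019],0],
  [[0.001,0.006,0.024],[-0.001,0.001,0.019],0],
  [[0,0.006,0.024],[0,0,0.019],0],
  [[0,0,0.03],[0,0,0],0],
  [[0,0,0],[0,0,0],0],
])

```text
time: 3.2
tool_pos: [403.7, -218.8, 196.4]
tcp_rot: [-180.0, 0.0, 90.4]
ft_force: [-0.2, 0.6, -0.1]
finger_gap: 85.2
```

```bash
python3 - <<'E'
from plan import *
p,R,s=pose(); print(p,s['tcp_rot']);plan(p,R,[([404,-215,110],91,25),([404,-215,70],91,15)],0,40,6.5)
s=snap('wrist','w2'); print(proj(s,[[404,-215,85],[397,-203,104]]))
E
```

```text
[ 403.6524805  -218.79732952  196.44863429] [-1.79950990e+02  9.94129160e-03  9.03792335e+01]
[[[0.001,0.0001,0.0216],[-0.0,0.0,-0.003],0],[[0.0009,0.0001,0.0216],[-0.0,0.0,-0.003],0],[[0.001,0.0001,0.0216],[-0.0,0.0,-0.002],0],[[0.0009,0.0002,0.0216],[-0.001,0.0,-0.003],0],[[0.0,-0.0,0.0133],[0.0,0.0,0.0],0],[[0.0,-0.0,0.0134],[0.0,0.0,0.0],0],[[0.0,-0.0,0.0133],[0.0,0.0,0.0],0]]

7 end [ 404. -215.   70.] [180.   0.  91.]
[[276.65883812 203.00110118]
 [267.2610571  195.3411682 ]]
```

View pics/w2.png

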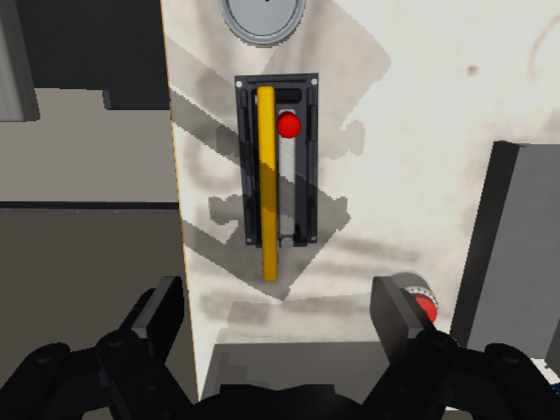

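```bash
python3 - <<'E'
from h import *
s=load('w2')
for c in [(258.5,87),(274,87),(263.5,280),(277.5,280)]: print(ray(s,c,104).round(1))
print(ray(s,(289,125),149).round(1))
E
```

```text
[ 391.4 -127.9  104. ]
[ 401.8 -127.9  104. ]
[ 393.7 -274.5  104. ]
[ 405.  -274.5  104. ]
[ 410.6 -148.8  149. ]
```

Call:
carry_out([
  [[0.001,0,0.022],[0,0,-0.003],0],
  [[0.001,0,0.022],[0,0,-0.003],0],
  [[0.001,0,0.022],[0,0,-0.003],0],
  [[0.001,0,0.02],[0,0,-0.002],0],
  [[0,0,0.013],[0,0,0],0],
  [[0,0,0.013],[0,0,0],0],
  [[0,0,0.0],[0,0,0],0],
])

```text
time: 3.95
tool_pos: [412.5, -221.0, 97.7]
tcp_rot: [179.0, 0.8, 91.1]
ft_force: [-0.4, -0.6, 0.2]
finger_gap: 85.3
```

```bash
python3 - <<'E'
from plan import *
s=snap('wrist','w3')
p,R,s=pose(); print(s)
E
```

```text
{'time': 4.0, 'joint_pos': array([-3.44260828e+01, -8.45918049e+00,  1.15336857e+02, -4.56183828e-02,
        7.17780288e+01, -3.54892613e+01]), 'qd': array([-0.02177458, -0.91579495, -1.06534425, -0.04984764,  0.29499364,
        0.04145525]), 'joint_efforts': array([ 3.75135848e-02, -3.76931190e+01, -4.50854051e+01, -3.30598588e-03,
       -2.52984557e-01, -3.35387995e-04]), 'tool_pos': array([ 413.1238521 , -221.41117092,   98.87007253]), 'tcp_rot': array([178.93071983,   0.81592736,  91.069321  ]), 'ft_force': array([-0.28671503, -0.28119426, -0.29191695]), 'wrist_torque': array([ 0.03465563, -0.00615726,  0.01941861]), 'finger_gap': 85.49811867826419}
```

View pics/w3.png

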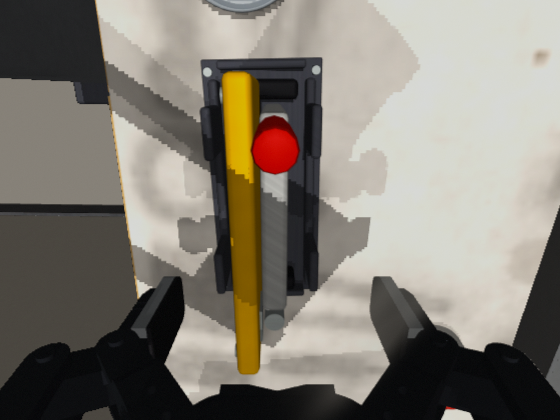

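Call:
carry_out([
  [[0,0,0],[0,0,0],0],
])

```text
time: 4.1
tool_pos: [413.7, -221.9, 100.0]
tcp_rot: [178.9, 0.9, 91.1]
ft_force: [0.9, -0.2, 0.3]
finger_gap: 85.6
```

Call:
carry_out([
  [[0,-0.005,-0.0],[0,0,0],0],
  [[0,0,0],[0,0,0],0],
])

```text
time: 4.3
tool_pos: [409.3, -222.7, 101.7]
tcp_rot: [178.8, 0.9, 91.1]
ft_force: [-0.2, 0.2, -0.5]
finger_gap: 85.5
```

```bash
python3 - <<'E'
from plan import *
snap('scene','s4');snap('side','d4'); print(r.sense())
E
```

```text
{'time': 4.4, 'joint_pos': array([-3.48065330e+01, -9.32810593e+00,  1.15797682e+02, -3.06508973e-02,
        7.19351242e+01, -3.58743690e+01]), 'qd': array([ 0.05171241,  0.36962889,  0.12482651,  0.01097787, -0.20640038,
        0.12194959]), 'joint_efforts': array([-4.14268475e-02, -3.83960867e+01, -4.67510533e+01, -1.69197726e-02,
       -1.36454408e-01, -2.57287372e-02]), 'tool_pos': array([ 409.74078354, -222.71593484,  101.69568743]), 'tcp_rot': array([178.72443267,   0.95860126,  91.06626372]), 'ft_force': array([ 0.2735815 , -0.34172041,  1.10853096]), 'wrist_torque': array([0.01530791, 0.0087848 , 0.00133839]), 'finger_gap': 85.53280457739814}
```

View pics/s4.png

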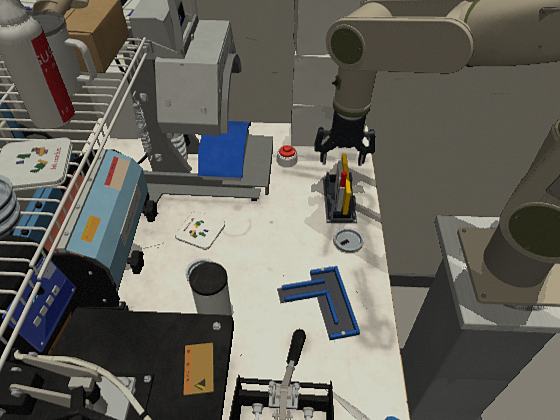

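View pics/d4.png

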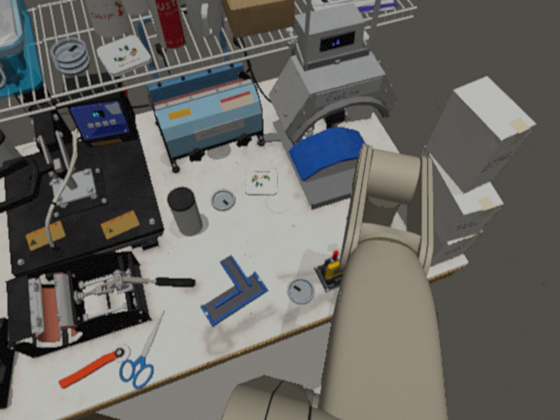

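```bash
python3 - <<'E'
from plan import *
S=load('side0');C=load('scene0')
for c in [(440,265),(398,205)]: print(ray(S,c,0).round())
for c in [(290,145),(362,147)]: print(ray(C,c,0).round())
p,R,s=pose();print(p,s['joint_pos'],r.sense()['time'])
D=load('d4')
d=np.abs(S['image'].astype(int)-D['image']).sum(2); print([(d[60:260,x]>60).sum() for x in range(430,530,10)])
E
python3 - <<'E'
import sys;sys.path.insert(0,'.')
import os;os.chdir('.')
from h import *
crop('d4',320,60,540,280,2.7,'c5')
E
```

```text
[ 322. -457.    0.]
[ 540. -439.    0.]
[ 545. -430.    0.]
[ 324. -430.   -0.]
[ 409.74078354 -222.71593484  101.69568743] [-3.48065330e+01 -9.32810593e+00  1.15797682e+02 -3.06508973e-02
  7.19351242e+01 -3.58743690e+01] 4.4
[np.int64(102), np.int64(0), np.int64(0), np.int64(0), np.int64(0), np.int64(0), np.int64(0), np.int64(0), np.int64(0), np.int64(0)]
```

View pics/c5.png

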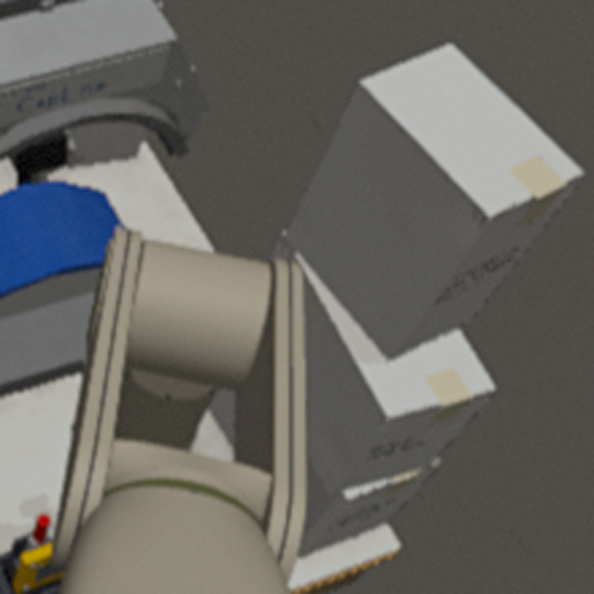

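Call:
carry_out([
  [[0,0,0.005],[0,0,0],0],
  [[0,0,0.005],[0,0,0],0],
])

```text
time: 4.6
tool_pos: [410.7, -223.4, 92.3]
tcp_rot: [178.6, 1.0, 91.1]
ft_force: [0.7, -0.6, -0.7]
finger_gap: 85.5
```

```bash
python3 - <<'E'
from plan import *
for i in range(3): snap('wrist','tmp'); p,R,s=pose();print(p,s['tcp_rot'],s['joint_pos'],s['time'])
E
```

```text
[ 410.23468495 -223.10034771   91.2964644 ] [178.67164692   0.99571627  91.0573909 ] [-3.48112902e+01 -8.53115256e+00  1.16257843e+02 -3.00876511e-02
  7.06134962e+01 -3.58706482e+01] 4.65
[ 410.05080995 -222.94905305   91.44529103] [178.70427631   0.97117963  91.06226806] [-3.48095742e+01 -8.53886825e+00  1.16247117e+02 -2.91856707e-02
  7.06727511e+01 -3.58735542e+01] 4.7
[ 410.14742457 -223.01354126   91.74560362] [178.69740628   0.97679871  91.06150148] [-3.48088564e+01 -8.55112683e+00  1.16224396e+02 -2.97816466e-02
  7.06988722e+01 -3.58720177e+01] 4.75
```

```bash
python3 - <<'E'
from plan import *
p,R,s=pose(); plan(p,R,[([405,-213,91],91,4),([405,-213,70],91,8)],0,40,6.5)
E
```

```text
[[[0.0034,-0.0017,0.0002],[0.008,0.006,0.0],0],[[0.0034,-0.0016,0.0002],[0.007,0.006,0.001],0],[[0.0033,-0.0017,0.0002],[0.008,0.005,0.0],0],[[0.0,0.0,0.007],[-0.0,0.0,0.0],0],[[0.0,0.0,0.007],[-0.0,0.0,0.0],0],[[0.0,0.0,0.007],[-0.0,0.0,0.0],0]]

6 end [ 405. -213.   70.] [-180.    0.   91.]
```

Call:
carry_out([
  [[0.003,-0.002,0],[0.008,0.006,0],0],
  [[0.003,-0.002,0],[0.008,0.006,0],0],
  [[0.004,-0.001,0],[0.008,0.005,0],0],
  [[0,0,0.005],[0,0,0],0],
  [[0,0,0],[0,0,0],0],
])

```text
time: 5.25
tool_pos: [404.5, -212.0, 86.1]
tcp_rot: [-179.8, -0.1, 91.1]
ft_force: [-0.8, -0.4, -0.3]
finger_gap: 85.4
```

```bash
python3 - <<'E'
from plan import *
p,R,s=pose(); print(p,s['tcp_rot']);plan(p,R,[([405,-213,70],91,6)],0,40,6.5)
E
```

```text
[ 404.49802092 -212.00317703   86.13637316] [-1.79780997e+02 -1.03195122e-01  9.10854622e+01]
[[[-0.0003,0.0002,0.0054],[-0.001,-0.001,0.0],0],[[-0.0004,0.0002,0.0054],[-0.001,-0.0,0.001],0],[[-0.0003,0.0001,0.0053],[-0.002,-0.001,0.0],0]]

3 end [ 405. -213.   70.] [180.   0.  91.]
```

Call:
carry_out([
  [[0,0,0.005],[-0.001,-0.001,0],0],
  [[0,0,0.005],[-0.001,0,0],0],
  [[0,0,0.005],[-0.001,-0.001,0],0],
  [[0,0,0],[0,0,0],0],
  [[0,0,0],[0,0,0],0.4],
  [[0,0,0],[0,0,0],0.6],
  [[0,0,0],[0,0,0],0.8],
  [[0,0,0],[0,0,0],1],
  [[0,0,0],[0,0,0],1],
  [[0,0,0],[0,0,0],1],
], newtons=40)

```text
time: 6.25
tool_pos: [404.0, -212.0, 69.6]
tcp_rot: [-179.9, 0.0, 91.1]
ft_force: [-0.7, 0.2, -0.6]
finger_gap: 25.0
```

```bash
python3 - <<'E'
from plan import *
snap('side','d5');snap('wrist','w5');p,R,s=pose(); print(p,s['tcp_rot'],s['finger_gap'],s['ft_force'],s['joint_pos'])
crop('d5',280,200,400,300,5,'c6')
E
```

```text
[ 404.02004994 -212.08064973   69.59535794] [-1.79920938e+02  2.00776822e-02  9.10888679e+01] 24.78878929645406 [-0.84888957 -0.40405957  0.50348911] [-3.40888412e+01 -6.78851506e+00  1.17140242e+02 -6.60622179e-02
  6.97013411e+01 -3.51547486e+01]
```

View pics/w5.png

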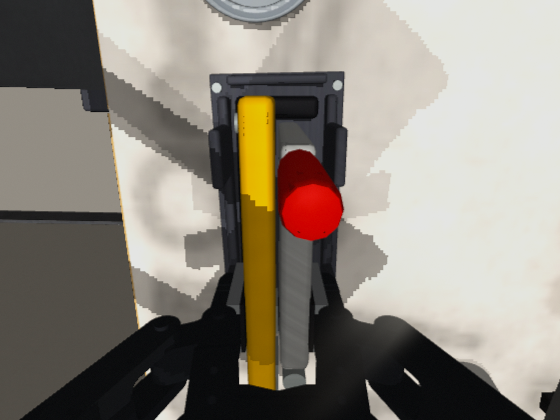

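Call:
carry_out([
  [[0,0,-0.005],[0,0,0],1],
  [[0,0,-0.01],[0,0,0],1],
  [[0,0,-0.015],[0,0,0],1],
  [[0,0,-0.015],[0,0,0],1],
  [[0,0,-0.015],[0,0,0],1],
  [[0,0,-0.015],[0,0,0],1],
  [[0,0,-0.015],[0,0,0],1],
  [[0,0,-0.01],[0,0,0],1],
  [[0,0,0],[0,0,0],1],
], newtons=50)

```text
time: 7.25
tool_pos: [401.8, -208.9, 171.5]
tcp_rot: [-179.7, -0.4, 91.1]
ft_force: [0.1, 0.9, -7.9]
finger_gap: 24.2
```

```bash
python3 - <<'E'
from plan import *
snap('wrist','w6');snap('scene','s6');p,R,s=pose(); print(p,s['tcp_rot'],s['finger_gap'],s['ft_force'],s['joint_pos'])
crop('s6',280,80,400,230,4,'c6')
# tcp target for guard at (478,-52) yaw40: tcp at guard (7,-12)
a=np.radians(40);print(478+7*np.cos(a)+12*np.sin(a),-52+7*np.sin(a)-12*np.cos(a))
E
```

```text
[ 401.10086762 -208.44205991  169.77297058] [-179.54115366   -0.43390778   91.10193865] 24.774493595652462 [-0.10313177  0.20212894 -8.4102919 ] [-3.40371507e+01 -1.33450810e+01  1.11840981e+02  9.15870424e-02
  8.21290751e+01 -3.51538637e+01]
491.07576241807135 -56.693020049621964
```

View pics/c6.png

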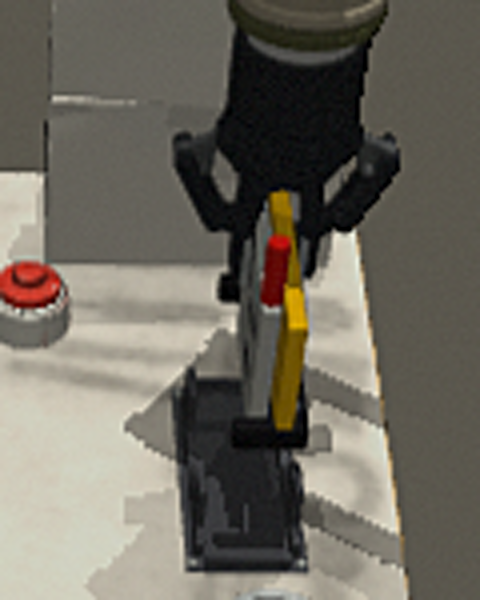

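View pics/w6.png

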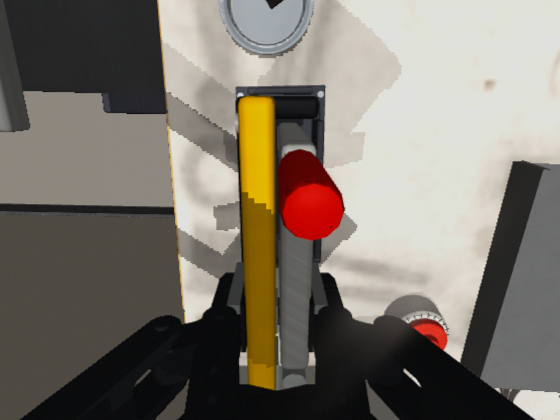

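```bash
python3 - <<'E'
from plan import *
p,R,s=pose(); plan(p,R,[([445,-140,170],100,22),([491,-57,160],130,22)],1,40,4.5)
E
```

```text
[[[0.0169,0.0113,-0.0],[-0.002,-0.002,-0.039],1],[[0.0164,0.012,-0.0],[-0.002,-0.002,-0.039],1],[[0.016,0.0126,-0.0001],[-0.002,-0.002,-0.039],1],[[0.0155,0.0131,-0.0],[-0.001,-0.002,-0.038],1],[[0.0105,0.0085,0.0014],[-0.0,-0.0,-0.075],1],[[0.0099,0.0093,0.0014],[-0.0,-0.0,-0.075],1],[[0.0091,0.01,0.0014],[-0.0,-0.0,-0.075],1],[[0.0084,0.0107,0.0014],[-0.0,-0.0,-0.075],1],[[0.0075,0.0113,0.0015],[-0.0,-0.0,-0.075],1],[[0.0067,0.0118,0.0014],[-0.0,-0.0,-0.074],1],[[0.0058,0.0122,0.0015],[-0.0,-0.0,-0.075],1]]

11 end [491. -57. 160.] [-180.   -0.  130.]
```

Call:
carry_out([
  [[0.017,0.011,0],[-0.002,-0.002,-0.039],1],
  [[0.0165,0.012,0],[-0.002,-0.002,-0.039],1],
  [[0.016,0.0125,0],[-0.002,-0.002,-0.039],1],
  [[0.0155,0.013,0],[-0.001,-0.002,-0.038],1],
  [[0.0105,0.0085,0.001],[0,0,-0.075],1],
  [[0.01,0.0095,0.001],[0,0,-0.075],1],
  [[0.009,0.01,0.001],[0,0,-0.075],1],
  [[0.0085,0.0105,0.001],[0,0,-0.075],1],
  [[0.0075,0.0115,0.001],[0,0,-0.075],1],
  [[0.0065,0.012,0.001],[0,0,-0.074],1],
  [[0.006,0.012,0.001],[0,0,-0.075],1],
  [[0,0,0],[0,0,0],1],
])

```text
time: 8.55
tool_pos: [483.1, -47.0, 145.5]
tcp_rot: [-179.3, -1.3, 131.5]
ft_force: [0.1, -0.1, -6.9]
finger_gap: 24.8
```

```bash
python3 - <<'E'
from plan import *
snap('wrist','w7');p,R,s=pose(); print(p,s['tcp_rot'],s['ft_force'],s['time']);plan(p,R,[([491,-57,75],130,14)],1,40,4.5)
E
```

```text
[482.56383025 -47.73483854 145.32415517] [-179.19532777   -1.31968551  131.32442238] [-1.07672246  0.81508758 -8.32653015] 8.6
[[[-0.0024,0.0002,0.0117],[-0.002,-0.004,0.004],1],[[-0.0023,0.0002,0.0117],[-0.002,-0.004,0.004],1],[[-0.0023,0.0002,0.0117],[-0.003,-0.004,0.004],1],[[-0.0022,0.0001,0.0117],[-0.002,-0.004,0.004],1],[[-0.0021,0.0001,0.0117],[-0.003,-0.003,0.004],1],[[-0.0021,0.0001,0.0116],[-0.002,-0.004,0.003],1]]

6 end [490.9 -57.   75. ] [-180.    0.  130.]
```

View pics/w7.png

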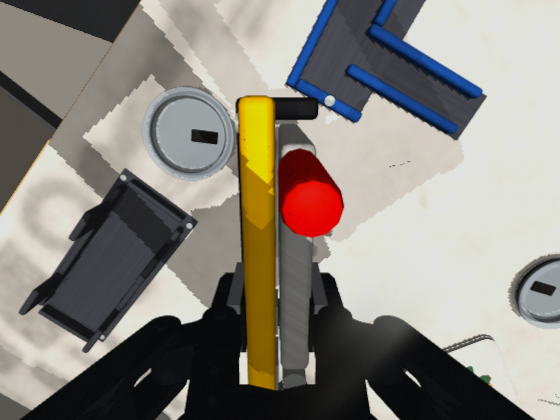

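```bash
python3 - <<'E'
from plan import *
s=load('w7')
print(ray(s,(189,132),8).round(1),ray(s,(287,83),8).round(1),ray(s,(361,121),8).round(1),ray(s,(235,132),17).round(1))
a=np.radians(40);R2=np.array([[np.cos(a),-np.sin(a)],[np.sin(a),np.cos(a)]])
for q in [(-16,75),(30,75),(-16,-75),(30,-75)]: print(q,(R2@q+[478,-52]).round(1))
E
```

```text
[387.9 -51.6   8. ] [423.7  30.9   8. ] [488.8  49.4   8. ] [417.2 -24.8  17. ]
(-16, 75) [417.5  -4.8]
(30, 75) [452.8  24.7]
(-16, -75) [ 514.  -119.7]
(30, -75) [549.2 -90.2]
```

Call:
carry_out([
  [[-0.0025,0,0.012],[-0.002,-0.004,0.004],1],
  [[-0.0025,0,0.012],[-0.002,-0.004,0.004],1],
  [[-0.0025,0,0.012],[-0.002,-0.004,0.004],1],
  [[-0.002,0,0.01],[-0.003,-0.004,0.004],1],
  [[0,0,0],[0,0,0],1],
])

```text
time: 9.1
tool_pos: [485.4, -57.1, 92.1]
tcp_rot: [-179.5, -0.5, 129.9]
ft_force: [0.0, 0.3, -7.7]
finger_gap: 24.8
```

```bash
python3 - <<'E'
from plan import *
snap('wrist','w8');p,R,s=pose(); print(p,s['tcp_rot'],s['ft_force'],s['time']);plan(p,R,[([491,-57,72],130,8)],1,40,4.5)
E
```

```text
[485.57514527 -57.04222985  92.81157831] [-179.53633107   -0.46823781  129.95800369] [-0.14192026 -0.45641211 -7.46172051] 9.15
[[[-0.0012,0.0015,0.0069],[-0.003,-0.003,-0.0],1],[[-0.0012,0.0014,0.0069],[-0.003,-0.003,-0.0],1],[[-0.0012,0.0014,0.007],[-0.002,-0.002,-0.001],1]]

3 end [491. -57.  72.] [-180.   -0.  130.]
```

Call:
carry_out([
  [[-0.001,0.0015,0.006],[-0.003,-0.003,0],1],
  [[-0.001,0.0015,0.006],[-0.003,-0.003,0],1],
  [[-0.001,0.0015,0.006],[-0.002,-0.002,0],1],
  [[0,0,0],[0,0,0],1],
])

```text
time: 9.55
tool_pos: [492.3, -56.8, 74.5]
tcp_rot: [179.9, 0.1, 129.9]
ft_force: [-0.3, 0.5, -7.6]
finger_gap: 24.7
```

```bash
python3 - <<'E'
from plan import *
p,R,s=pose(); print(p,s['tcp_rot'],s['ft_force'],s['time']);plan(p,R,[([491,-57,68],130,4)],1,40,4.5)
E
```

```text
[492.28175081 -56.84851637  74.53751031] [1.79877532e+02 1.38668375e-01 1.29913929e+02] [-0.27862052  0.45952919 -7.55006545] 9.55
[[[0.0004,-0.0005,0.0033],[0.001,0.001,-0.001],1],[[0.0003,-0.0006,0.0032],[0.001,0.001,-0.0],1]]

2 end [491. -57.  68.] [180.   0. 130.]
```

Call:
carry_out([
  [[0,0,0.003],[0.001,0.001,0],1],
  [[0,0,0.002],[0.001,0.001,0],1],
  [[0,0,0.002],[0,0,0],1],
  [[0,0,0.001],[0,0,0],1],
])

```text
time: 9.95
tool_pos: [492.9, -56.8, 66.6]
tcp_rot: [180.0, 0.1, 129.9]
ft_force: [0.6, -0.3, -7.2]
finger_gap: 24.8
```

Call:
carry_out([
  [[0,0,0.001],[0,0,0],1],
  [[0,0,0.001],[0,0,0],1],
])

```text
time: 10.15
tool_pos: [493.7, -57.3, 65.6]
tcp_rot: [179.9, 0.1, 129.9]
ft_force: [-3.7, -1.6, 1.4]
finger_gap: 24.9
```

Call:
carry_out([
  [[0,0,0],[0,0,0],0.8],
  [[0,0,0],[0,0,0],0.6],
  [[0,0,0],[0,0,0],0.3],
  [[0,0,0],[0,0,0],0],
  [[0,0,0],[0,0,0],0],
])

```text
time: 10.65
tool_pos: [496.7, -57.7, 68.7]
tcp_rot: [179.7, 0.4, 129.9]
ft_force: [-0.5, -0.9, -0.6]
finger_gap: 75.7
```

```bash
python3 - <<'E'
from plan import *
snap('wrist','w9');p,R,s=pose(); print(p,s['tcp_rot'],s['ft_force'],s['finger_gap'],s['time'])
E
```

```text
[496.70466635 -57.70666656  68.68889641] [179.68622358   0.43159927 129.93113082] [-0.70646894  0.09590168  1.27060309] 82.38869468030347 10.7
```

View pics/w9.png

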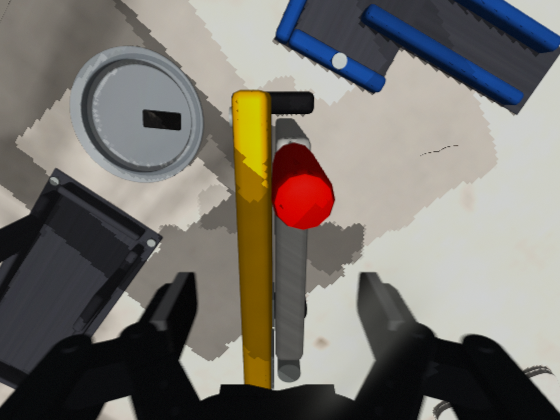

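Call:
carry_out([
  [[0,0,-0.01],[0,0,0],0],
  [[0,0,-0.02],[0,0,0],0],
  [[0,0,-0.025],[0,0,0],0],
  [[0,0,-0.025],[0,0,0],0],
  [[0,0,-0.025],[0,0,0],0],
  [[0,0,-0.02],[0,0,0],0],
  [[0,0,0],[0,0,0],0],
])

```text
time: 11.4
tool_pos: [495.4, -57.3, 202.6]
tcp_rot: [179.6, 0.5, 129.9]
ft_force: [0.5, -0.4, 0.5]
finger_gap: 85.5
```

```bash
python3 - <<'E'
from plan import *
snap('wrist','w10');p,R,s=pose(); print(p,s['tcp_rot'],s['ft_force'],s['finger_gap'],s['time'])
E
```

```text
[494.78939244 -57.17447539 201.01922539] [179.69367537   0.41340118 129.93593273] [-0.15685277 -0.47098556  0.19342401] 84.9427010802352 11.45
```

View pics/w10.png

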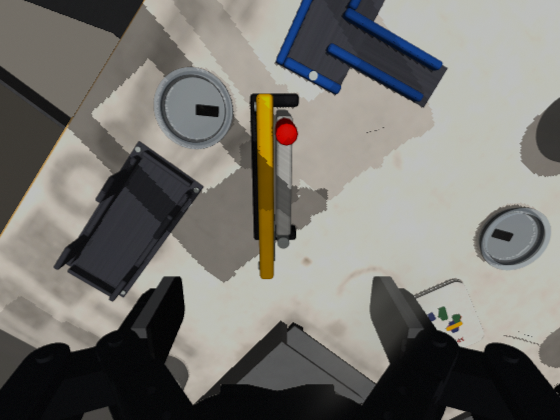

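```bash
python3 - <<'E'
from plan import *
s=load('w10')
P=[ray(s,c,100) for c in [(257.5,95),(273.5,95),(260,277.5),(274,277.5)]]
for q in P: print(q.round(1))
a=(P[0]+P[1])/2;b=(P[2]+P[3])/2;c=(a+b)/2;d=a-b;y=np.degrees(np.arctan2(-d[0],d[1]));print(c,y,np.linalg.norm(d))
t=np.radians(y);Rg=np.array([[np.cos(t),-np.sin(t)],[np.sin(t),np.cos(t)]])
h=Rg@[14,-40]+c[:2];k=Rg@[14,52]+c[:2]
print('hinge',h,'knob',k,'meas',ray(s,(287,131),145))
E
```

```text
[ 4.319e+02 -1.000e-01  1.000e+02]
[440.4   7.  100. ]
[ 524.6 -112.3  100. ]
[ 533.7 -104.7  100. ]
[482.66229085 -52.54111756 100.        ] 39.728265281476126 145.5723045326257
hinge [518.99536372 -74.35642906] knob [460.19381197  -3.6006695 ] meas [459.26489161  -3.04348417 145.        ]
```

```bash
python3 - <<'E'
from plan import *
p,R,s=pose(); plan(p,R,[([463,0,200],130,15),([463,0,150],130,14)],0.41,40,4.5)
E
```

```text
[[[0.0129,0.0025,0.0001],[0.001,0.001,-0.0],0.41],[[0.0128,0.0025,0.0001],[0.001,0.002,-0.0],0.41],[[0.0128,0.0024,0.0002],[0.001,0.001,-0.0],0.41],[[0.0129,0.0025,0.0002],[0.001,0.002,-0.001],0.41],[[0.0128,0.0024,0.0002],[0.001,0.001,-0.0],0.41],[[0.0,0.0,0.0125],[0.0,0.0,-0.0],0.41],[[0.0,0.0,0.0125],[0.0,0.0,-0.0],0.41],[[0.0,0.0,0.0125],[0.0,0.0,-0.0],0.41],[[0.0001,0.0,0.0125],[0.0,0.0,-0.0],0.41]]

9 end [463.   0. 150.] [180.   0. 130.]
```

Call:
carry_out([
  [[0.013,0.0025,0],[0.001,0.001,0],0.41],
  [[0.013,0.0025,0],[0.001,0.002,0],0.41],
  [[0.013,0.0025,0],[0.001,0.001,0],0.41],
  [[0.013,0.0025,0],[0.001,0.002,0],0.41],
  [[0.013,0.0025,0],[0.001,0.001,0],0.41],
  [[0,0,0.01],[0,0,0],0.41],
  [[0,0,0.01],[0,0,0],0.41],
  [[0,0,0],[0,0,0],0.41],
])

```text
time: 12.25
tool_pos: [455.8, 7.9, 173.9]
tcp_rot: [-179.7, -0.4, 130.1]
ft_force: [-0.2, -0.6, -1.1]
finger_gap: 50.4
```

```bash
python3 - <<'E'
from plan import *
snap('wrist','w11');p,R,s=pose(); print(p,s['tcp_rot'],s['ft_force'],s['finger_gap'],s['time']); plan(p,R,[([463,0,150],130,10),([463,0,113],130,8)],0.41)
E
```

```text
[456.12525304   7.69349346 174.60396934] [-179.71868243   -0.36700973  130.04867371] [-0.7023517   0.09703523 -0.2465974 ] 50.667053261379564 12.3
[[[-0.0035,0.0001,0.0082],[-0.002,-0.002,0.0],0.41],[[-0.0035,0.0002,0.0082],[-0.001,-0.002,0.0],0.41],[[-0.0034,0.0001,0.0082],[-0.002,-0.002,0.001],0.41],[[-0.0,-0.0,0.0074],[0.0,-0.0,-0.0],0.41],[[-0.0,-0.0,0.0074],[0.0,-0.0,-0.0],0.41],[[-0.0,-0.0,0.0074],[0.0,-0.0,-0.0],0.41],[[-0.0,-0.0,0.0074],[0.0,-0.0,-0.0],0.41],[[-0.0,-0.0,0.0074],[0.0,-0.0,-0.0],0.41]]

8 end [463.   0. 113.] [180.  -0. 130.]
```

View pics/w11.png

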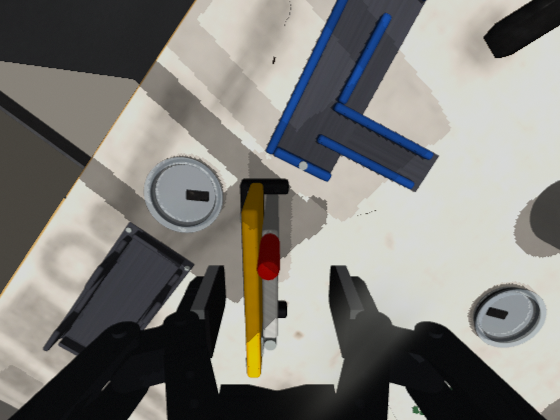

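Call:
carry_out([
  [[-0.0035,0,0.006],[-0.002,-0.002,0],0.41],
  [[-0.0035,0,0.006],[-0.001,-0.002,0],0.41],
  [[-0.0035,0,0.006],[-0.002,-0.002,0],0.41],
  [[0,0,0.006],[0,0,0],0.41],
  [[0,0,0.006],[0,0,0],0.41],
  [[0,0,0.006],[0,0,0],0.41],
  [[0,0,0.006],[0,0,0],0.41],
  [[0,0,0.006],[0,0,0],0.41],
  [[0,0,0],[0,0,0],0.41],
])

```text
time: 13.2
tool_pos: [463.7, -2.5, 121.9]
tcp_rot: [-180.0, -0.0, 129.9]
ft_force: [0.8, 0.1, 0.1]
finger_gap: 50.5
```

```bash
python3 - <<'E'
from plan import *
snap('wrist','w12');snap('scene','s12');p,R,s=pose(); print(p,s['tcp_rot'],s['ft_force'],s['finger_gap'],s['time'],s['joint_pos']); crop('s12',250,130,400,270,4,'c12')
E
```

```text
[464.29716535  -2.59983189 122.88280228] [1.79956876e+02 4.74699673e-02 1.29907760e+02] [ 0.40091292  0.64849695 -0.50286365] 50.694866827911014 13.3 [-6.65079610e+00 -9.46225846e+00  1.13555101e+02 -1.37118131e-03
  7.58430376e+01 -4.65582394e+01]
```

View pics/w12.png

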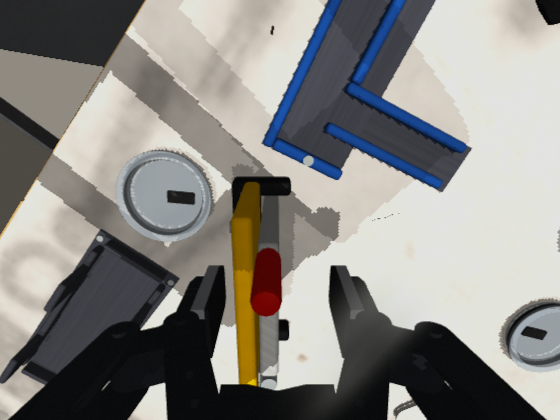

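View pics/c12.png

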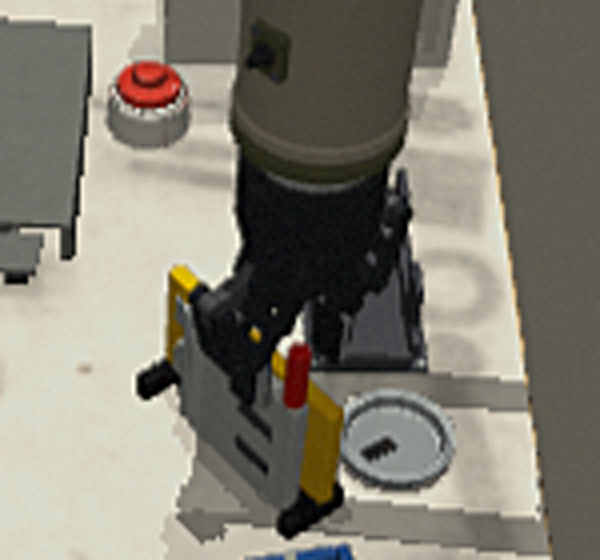

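```bash
python3 - <<'E'
from plan import *
s=load('w12');c=load('s12')
P=[[464.3,-2.6,123],[464.3,-2.6,142],[460,-3.6,145],[460,-3.6,100]]
print(proj(s,P)); print((proj(c,P)-[250,130])*4)
E
```

```text
[[276.10636768 280.6654768 ]
 [276.02932552 303.81021172]
 [266.68641622 304.01855698]
 [269.03150434 255.5055    ]]
[[288.51259312 378.62458072]
 [290.99936354 356.12273142]
 [299.15910086 351.42525153]
 [293.11080723 403.98442282]]
```

```bash
cat > arc.py <<'E'
from plan import *
import sys
H=np.array([518,-74.]);Y0=130
def wp(th,lead,z=115,r=92):
    a=np.radians(Y0)-th; u=np.array([np.cos(a),np.sin(a)]); t=np.array([np.sin(a),-np.cos(a)])
    q=H+r*u+lead*t; return ([q[0],q[1],z],np.degrees(a),14)
def rel():
    p,R,s=pose(); d=p[:2]-H; 
    print('p',p.round(1),s['tcp_rot'].round(2),'F',s['ft_force'].round(1),'polar th',np.radians(Y0)-np.arctan2(d[1],d[0]),'r',np.hypot(*d),'t',s['time'],s['finger_gap'])
    return p,R
E
python3 - <<'E'
from arc import *
p,R=rel(); plan(p,R,[wp(0,14)]+[wp(t,17) for t in np.arange(.1,.75,.1)],0.41)
E
```

```text
p [464.3  -2.6 122.9] [1.7996e+02 5.0000e-02 1.2991e+02] F [ 0.4  0.6 -0.5] polar th 0.0532631835836046 r 89.3419188083597 t 13.3 50.694866827911014
[[[0.0028,0.0092,0.0079],[0.001,0.001,-0.002],0.41],[[-0.0022,0.0121,-0.0],[-0.0,-0.0,0.1],0.41],[[-0.0021,0.0091,-0.0],[-0.0,-0.0,0.1],0.41],[[-0.0022,0.0091,-0.0],[-0.0,-0.0,0.1],0.41],[[-0.0021,0.0091,-0.0],[-0.0,-0.0,0.1],0.41],[[-0.0022,0.0091,-0.0],[-0.0,-0.0,0.1],0.41],[[-0.0021,0.0091,-0.0],[-0.0,-0.0,0.1],0.41],[[-0.0022,0.0091,-0.0],[-0.0,0.0,0.1],0.41]]

8 end [535.1  18.  115. ] [-180.     0.    89.9]
```

Call:
carry_out([
  [[0.003,0.009,0.008],[0.001,0.001,0],0.41],
  [[0,0,0],[0,0,0],0.41],
  [[-0.0015,0.008,0],[0,0,0.07],0.41],
  [[-0.0015,0.0065,0],[0,0,0.07],0.41],
  [[-0.0015,0.0065,0],[0,0,0.07],0.41],
])

```text
time: 13.8
tool_pos: [490.4, 15.7, 115.0]
tcp_rot: [180.0, 0.0, 117.6]
ft_force: [-0.4, 0.5, 0.1]
finger_gap: 50.5
```

```bash
python3 - <<'E'
from arc import *
snap('wrist','w13'); p,R=rel(); plan(p,R,[wp(t,18) for t in np.arange(.28,.8,.07)],0.41)
E
```

```text
p [491.3  15.9 115.2] [1.7989e+02 6.0000e-02 1.1731e+02] F [-0.6  0.6  0.6] polar th 0.4096071896162261 r 93.77658202936108 t 13.85 50.73532147020151
[[[-0.0013,0.0058,0.0002],[0.002,0.001,0.059],0.41],[[-0.0015,0.0064,0.0],[-0.0,-0.0,0.07],0.41],[[-0.0015,0.0064,0.0],[-0.0,-0.0,0.07],0.41],[[-0.0015,0.0064,0.0],[-0.0,-0.0,0.07],0.41],[[-0.0015,0.0064,0.0],[-0.0,0.0,0.07],0.41],[[-0.0014,0.0064,0.0],[-0.0,0.0,0.07],0.41],[[-0.0015,0.0064,0.0],[-0.0,0.0,0.07],0.41],[[-0.0015,0.0064,0.0],[-0.0,0.0,0.07],0.41]]

8 end [542.6  16.5 115. ] [-180.     0.    85.9]
```

View pics/w13.png

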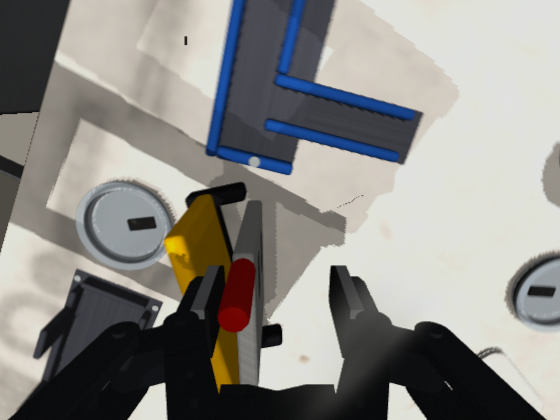

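Leg is swinging out with the trailing finger behind the knob (about (235,295)); the guard has not moved. Continue.

Call:
carry_out([
  [[-0.0015,0.006,0],[0.002,0.001,0.06],0.41],
  [[-0.0015,0.0065,0],[0,0,0.07],0.41],
  [[-0.0015,0.0065,0],[0,0,0.07],0.41],
  [[-0.0015,0.0065,0],[0,0,0.07],0.41],
  [[-0.0015,0.0065,0],[0,0,0.07],0.41],
  [[-0.0015,0.0065,0],[0,0,0.07],0.41],
  [[-0.0015,0.0065,0],[0,0,0.07],0.41],
])

```text
time: 14.55
tool_pos: [538.2, 19.3, 115.2]
tcp_rot: [-179.9, 0.0, 89.5]
ft_force: [-0.4, -1.0, 0.2]
finger_gap: 50.6
```

```bash
python3 - <<'E'
from arc import *
snap('wrist','w14'); p,R=rel(); plan(p,R,[wp(t,18) for t in np.arange(.77,1.25,.07)],0.41)
E
```

```text
p [539.1  19.  115.4] [-1.7999e+02  3.0000e-02  8.9280e+01] F [-0.7  0.7  0.1] polar th 0.9211254340003534 r 95.38195013577283 t 14.6 50.1541254994685
[[[-0.0025,0.0035,0.0004],[-0.0,0.001,0.059],0.41],[[-0.0015,0.0064,-0.0],[-0.0,-0.0,0.07],0.41],[[-0.0015,0.0064,-0.0],[-0.0,-0.0,0.07],0.41],[[-0.0015,0.0064,-0.0],[-0.0,-0.0,0.07],0.41],[[-0.0015,0.0064,-0.0],[-0.0,-0.0,0.07],0.41],[[-0.0014,0.0063,-0.0],[-0.0,-0.0,0.07],0.41],[[-0.0015,0.0064,-0.0],[-0.0,-0.0,0.07],0.41]]

7 end [577.3  -1.4 115. ] [-180.    -0.    61.8]
```

View pics/w14.png

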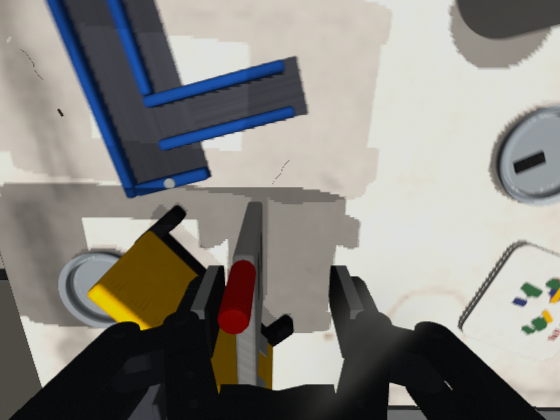

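Call:
carry_out([
  [[-0.0025,0.004,0],[0,0.001,0.06],0.41],
  [[-0.0015,0.0065,0],[0,0,0.07],0.41],
  [[-0.0015,0.0065,0],[0,0,0.07],0.41],
  [[-0.0015,0.005,0],[0,0,0.05],0.41],
  [[-0.0015,0.005,0],[0,0,0.05],0.41],
  [[-0.0015,0.005,0],[0,0,0.05],0.41],
  [[-0.0015,0.005,0],[0,0,0.05],0.41],
])

```text
time: 15.3
tool_pos: [572.5, 1.9, 114.9]
tcp_rot: [-179.8, -0.0, 66.7]
ft_force: [-0.8, 0.6, -0.1]
finger_gap: 50.2
```

```bash
python3 - <<'E'
from arc import *
snap('wrist','w15'); p,R=rel(); plan(p,R,[wp(t,18) for t in np.arange(1.19,1.45,.05)],0.41)
E
```

```text
p [573.    1.4 114.9] [-179.84    0.     66.55] F [-1.4 -0.1  0.6] polar th 1.3282031210038614 r 93.28197839824084 t 15.35 50.37117973630849
[[[-0.0008,0.0051,-0.0001],[-0.003,0.0,0.083],0.41],[[-0.001,0.0046,-0.0],[0.0,0.0,0.05],0.41],[[-0.001,0.0046,-0.0],[0.0,0.0,0.05],0.41],[[-0.0011,0.0045,-0.0],[0.0,0.0,0.05],0.41],[[-0.001,0.0046,-0.0],[0.0,0.0,0.05],0.41],[[-0.001,0.0046,-0.0],[0.0,0.0,0.05],0.41]]

6 end [593.4 -18.4 115. ] [180.    0.   47.5]
```

View pics/w15.png

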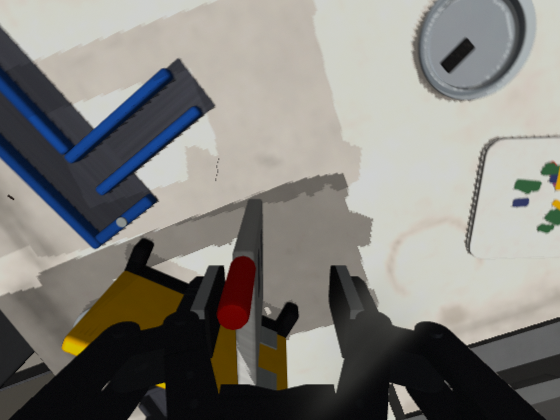

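Call:
carry_out([
  [[-0.001,0.005,0],[-0.003,0,0.08],0.41],
  [[-0.001,0.0045,0],[0,0,0.05],0.41],
  [[-0.001,0.0045,0],[0,0,0.05],0.41],
  [[-0.001,0.0045,0],[0,0,0.05],0.41],
  [[-0.001,0.0045,0],[0,0,0.05],0.41],
])

```text
time: 15.85
tool_pos: [589.1, -13.7, 114.5]
tcp_rot: [-179.9, 0.1, 51.0]
ft_force: [0.2, 0.6, -0.1]
finger_gap: 50.2
```

```bash
python3 - <<'E'
from arc import *
snap('wrist','w16'); p,R=rel(); plan(p,R,[wp(t,18) for t in np.arange(1.37,1.5,.05)],0.41)
E
```

```text
p [589.5 -14.3 114.6] [-1.7995e+02  6.0000e-02  5.0760e+01] F [-0.9 -0.7  0.9] polar th 1.5731269684079539 r 93.17181337104537 t 15.9 50.60673215545755
[[[0.0007,-0.0008,-0.0004],[-0.001,0.001,-0.013],0.41],[[-0.001,0.0046,-0.0],[0.0,0.0,0.05],0.41],[[-0.001,0.0045,-0.0],[0.0,0.0,0.05],0.41]]

3 end [595.  -20.6 115. ] [180.    0.   45.8]
```

View pics/w16.png

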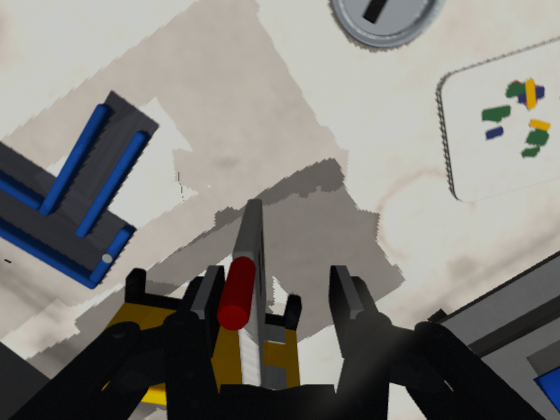

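Call:
carry_out([
  [[0,0.003,0],[0,0,0.03],0.41],
  [[0,0,0],[0,0,0],0.41],
])

```text
time: 16.1
tool_pos: [591.6, -16.1, 114.5]
tcp_rot: [-179.9, 0.1, 49.2]
ft_force: [0.0, -0.3, -1.0]
finger_gap: 50.6
```

```bash
python3 - <<'E'
from arc import *
snap('wrist','w17'); snap('side','d17');p,R=rel(); crop('d17',200,180,400,320,4,'c17')
E
```

```text
p [591.4 -15.9 114.5] [-1.7993e+02  7.0000e-02  4.9260e+01] F [ 1.  -0.7 -0.4] polar th 1.5996161975606804 r 93.64310602753153 t 16.2 50.43859699645671
```

View pics/w17.png

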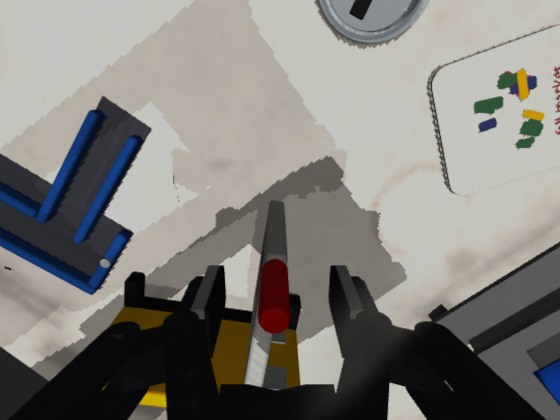

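View pics/c17.png

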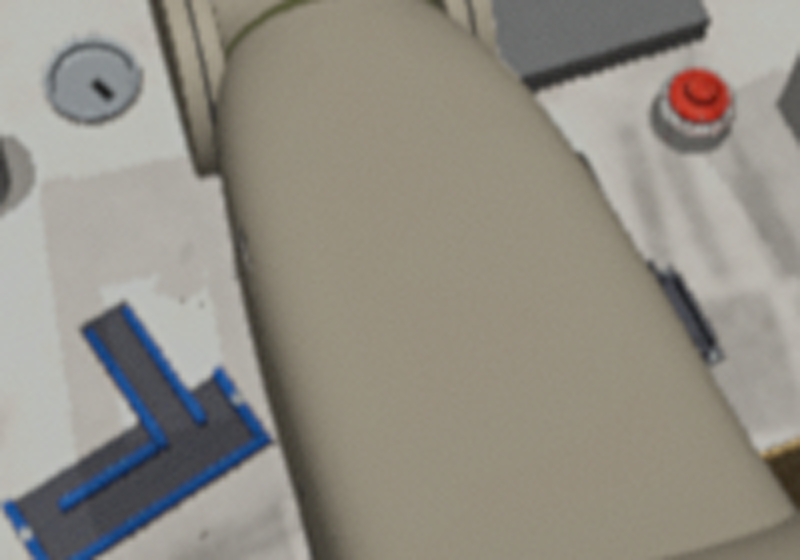

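Call:
carry_out([
  [[0,0.004,-0.01],[0,0,0],0.41],
  [[0,0,-0.015],[0,0,0],0.41],
  [[0,0,-0.015],[0,0,0],0.41],
  [[0,0,-0.015],[0,0,0],0.3],
  [[0,0,-0.015],[0,0,0],0],
  [[-0.02,0,-0.01],[0,0,-0.07],0],
  [[-0.02,0,-0.01],[0,0,-0.08],0],
  [[-0.02,0,0],[0,0,-0.1],0],
  [[-0.02,0,0],[0,0,-0.1],0],
  [[-0.02,0,0],[0,0,-0.1],0],
  [[0,0,0],[0,0,0],0],
])

```text
time: 17.3
tool_pos: [545.5, -105.9, 224.1]
tcp_rot: [179.3, 0.0, 76.4]
ft_force: [-0.1, 0.8, -0.2]
finger_gap: 85.6
```

```bash
python3 - <<'E'
from arc import *
snap('wrist','w18'); p,R=rel()
E
```

```text
p [ 546.  -105.   224.3] [ 1.7927e+02 -3.0000e-02  7.6240e+01] F [-0.2  0.2  1. ] polar th 3.1042656478555095 r 41.774361274892875 t 17.35 85.59846341044089
```

View pics/w18.png

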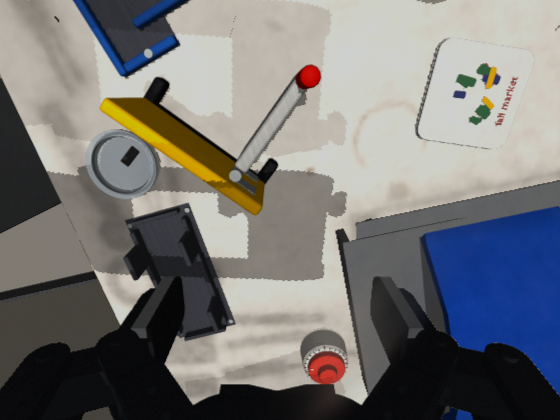

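```bash
python3 - <<'E'
from arc import *
crop('w18',90,55,330,225,3.3,'c18')
E
```

```text
(no output)
```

View pics/c18.png

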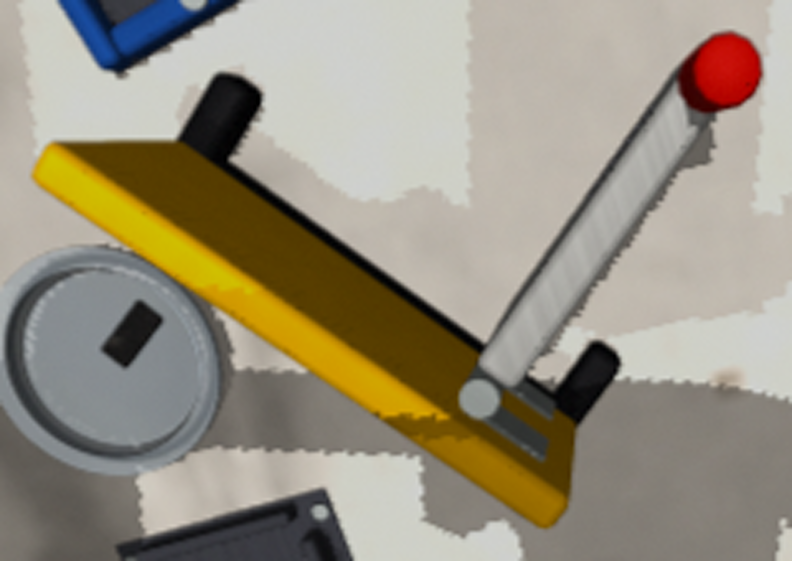

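```bash
python3 - <<'E'
from arc import *
s=load('w18'); h=lambda c:(c[0]/3.3+90,c[1]/3.3+55)
P=[ray(s,h(c),100) for c in [(36,178),(53,146),(547,526),(568,497)]]
for q in P: print(q.round(1))
a=(P[0]+P[1])/2;b=(P[2]+P[3])/2;c=(a+b)/2;d=a-b;y=np.degrees(np.arctan2(-d[0],d[1]));print(c,y,np.linalg.norm(d))
k=ray(s,h((725,70)),145);hg=ray(s,h((480,398)),102);print('knob',k,'hinge',hg)
v=k-hg; print('leg dir',np.degrees(np.arctan2(v[1],v[0])),np.hypot(v[0],v[1]))
p,R=rel();print(r.sense()['joint_pos'])
E
```

```text
[434.3  -0.7 100. ]
[440.9   4.9 100. ]
[ 527.4 -112.2  100. ]
[ 534.7 -105.8  100. ]
[484.29689929 -53.4468078  100.        ] 40.06939287528003 145.18407481138237
knob [589.56719418 -16.82717036 145.        ] hinge [520.21003619 -75.03656949 102.        ]
leg dir 40.005736066209 90.54694645192308
p [ 546.  -105.   224.3] [ 1.7927e+02 -3.0000e-02  7.6240e+01] F [-0.2  0.2  1. ] polar th 3.1042656478555095 r 41.774361274892875 t 17.35 85.59846341044089
[-1.62044481e+01  1.41759005e-01  9.36536960e+01  5.85138995e-02
  8.54807107e+01 -2.44565946e+00]
```

```bash
python3 - <<'E'
from plan import *
p,R,s=pose(); plan(p,R,[([480,-49,210],130,15)],0,40,5.5)
E
```

```text
[[[0.0039,-0.0078,0.0013],[0.001,0.001,-0.094],0],[[0.0046,-0.0074,0.0014],[0.001,0.001,-0.094],0],[[0.0052,-0.0069,0.0014],[0.001,0.0,-0.094],0],[[0.0059,-0.0064,0.0014],[0.001,0.001,-0.094],0],[[0.0064,-0.0058,0.0014],[0.001,0.0,-0.094],0],[[0.0069,-0.0051,0.0014],[0.001,0.001,-0.094],0],[[0.0074,-0.0045,0.0014],[0.002,0.001,-0.094],0],[[0.0078,-0.0038,0.0014],[0.001,0.0,-0.093],0],[[0.0081,-0.003,0.0014],[0.002,0.001,-0.094],0],[[0.0084,-0.0022,0.0013],[0.001,0.0,-0.093],0]]

10 end [480. -49. 210.] [180.   0. 130.]
```

Call:
carry_out([
  [[0.004,-0.008,0.001],[0.001,0.001,-0.094],0],
  [[0.0045,-0.0075,0.001],[0.001,0.001,-0.094],0],
  [[0.005,-0.007,0.001],[0.001,0,-0.094],0],
  [[0.006,-0.0065,0.001],[0.001,0.001,-0.094],0],
  [[0.0065,-0.006,0.001],[0.001,0,-0.094],0],
  [[0.007,-0.005,0.001],[0.001,0.001,-0.094],0],
  [[0.0075,-0.0045,0.001],[0.002,0.001,-0.094],0],
  [[0.008,-0.004,0.001],[0.001,0,-0.094],0],
  [[0.008,-0.003,0.001],[0.002,0.001,-0.094],0],
  [[0.0085,-0.002,0.001],[0.001,0,-0.093],0],
  [[0,0,0],[0,0,0],0],
])

```text
time: 18.45
tool_pos: [480.9, -37.7, 221.7]
tcp_rot: [179.5, 0.2, 131.0]
ft_force: [0.1, 0.4, 1.3]
finger_gap: 85.6
```

```bash
python3 - <<'E'
from plan import *
snap('wrist','w19');p,R,s=pose();print(p,s['tcp_rot']); plan(p,R,[([480,-49,130],130,12)],0,40,5.5)
E
```

```text
[481.4055383  -38.05583455 221.88944492] [179.48819773   0.21208711 130.80976558]
[[[-0.0009,-0.0011,0.0115],[0.001,0.0,0.002],0],[[-0.0009,-0.0011,0.0115],[0.001,0.001,0.002],0],[[-0.0009,-0.0011,0.0115],[0.001,0.0,0.002],0],[[-0.0009,-0.0011,0.0115],[0.001,0.001,0.002],0],[[-0.0009,-0.0011,0.0115],[0.001,0.0,0.002],0],[[-0.0009,-0.0011,0.0115],[0.001,0.001,0.001],0],[[-0.0009,-0.001,0.0114],[0.001,0.0,0.002],0],[[-0.0009,-0.0011,0.0115],[0.002,0.001,0.001],0]]

8 end [480. -49. 130.] [-180.   -0.  130.]
```

View pics/w19.png

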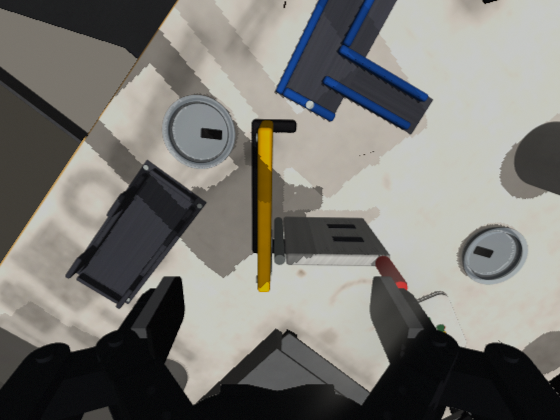

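Call:
carry_out([
  [[-0.001,-0.001,0.012],[0.001,0,0.002],0],
  [[-0.001,-0.001,0.012],[0.001,0.001,0.002],0],
  [[-0.001,-0.001,0.012],[0.001,0,0.002],0],
  [[-0.001,-0.001,0.012],[0.001,0.001,0.002],0],
  [[-0.001,-0.001,0.012],[0.001,0,0.002],0],
  [[-0.001,-0.001,0.012],[0.001,0.001,0.001],0],
  [[-0.001,-0.001,0.01],[0.001,0,0.002],0],
  [[0,0,0],[0,0,0],0],
])

```text
time: 19.3
tool_pos: [480.6, -48.8, 130.7]
tcp_rot: [-180.0, -0.1, 129.4]
ft_force: [-0.3, 0.0, 0.4]
finger_gap: 85.3
```

```bash
python3 - <<'E'
from plan import *
snap('wrist','w20');p,R,s=pose();print(p,s['tcp_rot']); plan(p,R,[([480.3,-49.2,100],130,10),([480.3,-49.2,64],130,10)],0,40,5.5)
E
```

```text
[480.91573431 -48.83864561 131.47969119] [-1.79995448e+02 -9.21928167e-02  1.29407935e+02]
[[[0.0,-0.0002,0.0079],[-0.0,-0.0,-0.003],0],[[0.0,-0.0002,0.0079],[-0.0,-0.001,-0.002],0],[[0.0,-0.0002,0.0078],[-0.0,-0.0,-0.003],0],[[0.0001,-0.0001,0.0079],[-0.0,-0.001,-0.002],0],[[-0.0,0.0,0.009],[-0.0,0.0,-0.0],0],[[-0.0,0.0,0.009],[-0.0,0.0,-0.0],0],[[-0.0,0.0,0.009],[-0.0,0.0,-0.0],0],[[-0.0,0.0,0.009],[-0.0,0.0,-0.0],0]]

8 end [480.3 -49.2  64. ] [-180.    0.  130.]
```

View pics/w20.png

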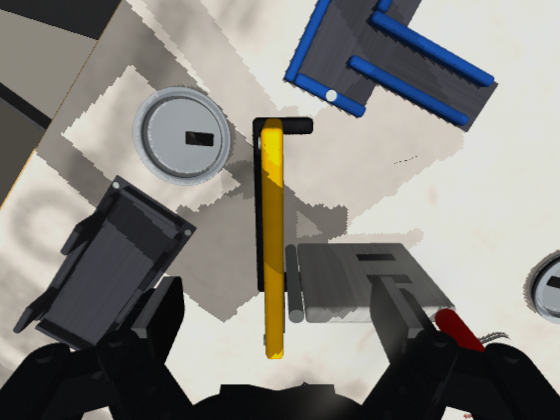

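```bash
python3 - <<'E'
from plan import *
s=load('w20');p,R,_=pose()
for dx in (-11,0,11):
  for dy in (42,57):
    q=p+R.apply([dx,dy,0]); print(dx,dy,[proj(s,[[q[0],q[1],z]])[0].round(0) for z in (145,100)])
print(ray(s,(262,122),100),ray(s,(283,122),100),ray(s,(267,357),100),ray(s,(284,357),100))
print(ray(s,(303,321),100),ray(s,(455,306),100))
E
```

```text
-11 42 [array([367., 316.]), array([347., 268.])]
-11 57 [array([400., 316.]), array([373., 268.])]
0 42 [array([369., 296.]), array([349., 252.])]
0 57 [array([403., 296.]), array([375., 251.])]
11 42 [array([372., 274.]), array([350., 234.])]
11 57 [array([406., 274.]), array([376., 234.])]
[429.43173742   2.78007264 100.        ] [437.66495081   9.53220275 100.        ] [ 524.56915711 -111.50799101  100.        ] [ 533.16086652 -104.45935931  100.        ]
[524.36946573 -75.29689492 100.        ] [589.43238238  -7.66389158 100.        ]
```

Call:
carry_out([
  [[0.001,-0.0005,0.01],[0,0,-0.003],0],
  [[0.001,-0.0005,0.01],[0,0,-0.003],0],
  [[0,0,0.01],[0,0,-0.003],0],
  [[0,0,0.009],[0,0,-0.002],0],
  [[0,0,0.009],[0,0,0],0],
  [[0,0,0.009],[0,0,0],0],
  [[0,0,0.005],[0,0,0],0],
  [[0,0,0],[0,0,0],0],
])

```text
time: 20.15
tool_pos: [479.7, -47.7, 65.2]
tcp_rot: [179.9, 0.0, 130.1]
ft_force: [-0.5, 0.1, -0.4]
finger_gap: 85.4
```

```bash
python3 - <<'E'
from plan import *
snap('wrist','w21');p,R,s=pose();print(p,s['tcp_rot'],s['ft_force']); plan(p,R,[([479.3,-48,64],130,10)],0,40,5.5)
E
```

```text
[479.82989621 -47.75485251  65.59716452] [1.79898454e+02 2.78220586e-02 1.30111881e+02] [ 0.06449617 -0.04514086 -0.26036417]
[[[0.0002,-0.0006,0.0016],[0.002,0.0,0.002],0]]

1 end [479.2 -48.   64. ] [-180.    0.  130.]
```

View pics/w21.png

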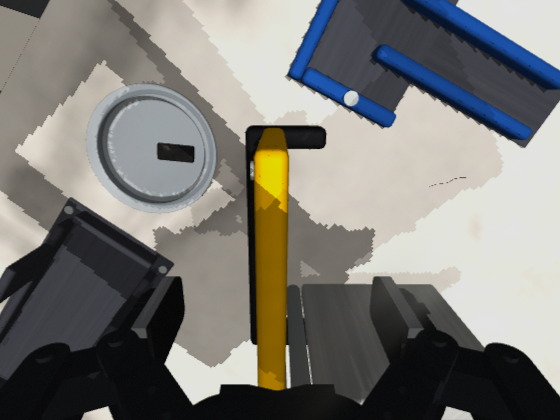

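Call:
carry_out([
  [[0,-0.001,0.001],[0,0,0],0.4],
  [[0,0,0],[0,0,0],0.6],
  [[0,0,0],[0,0,0],0.7],
  [[0,0,0],[0,0,0],0.8],
  [[0,0,0],[0,0,0],0.9],
  [[0,0,0],[0,0,0],1],
  [[0,0,0],[0,0,0],1],
  [[0,0,0],[0,0,0],1],
], newtons=70)

```text
time: 21.0
tool_pos: [480.0, -48.9, 66.0]
tcp_rot: [179.8, 0.1, 130.1]
ft_force: [-0.1, -0.8, -0.9]
finger_gap: 10.8
```

```bash
python3 - <<'E'
from plan import *
snap('wrist','w22');p,R,s=pose();print(p,s['tcp_rot'],s['ft_force'],s['finger_gap'],s['time'])
S=load('w10')
crop('w11',240,0,460,200,3.6,'c11')
E
```

```text
[480.00280251 -48.90149655  66.03487414] [1.79833895e+02 1.47922377e-01 1.30112400e+02] [-0.7160424  -0.92900079 -1.68356935] 11.072720165474871 21.05
```

View pics/w22.png

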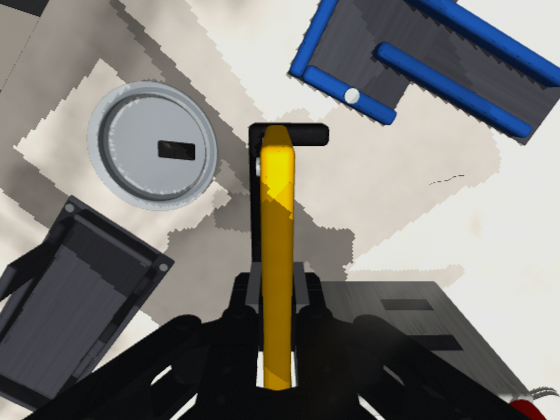

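View pics/c11.png

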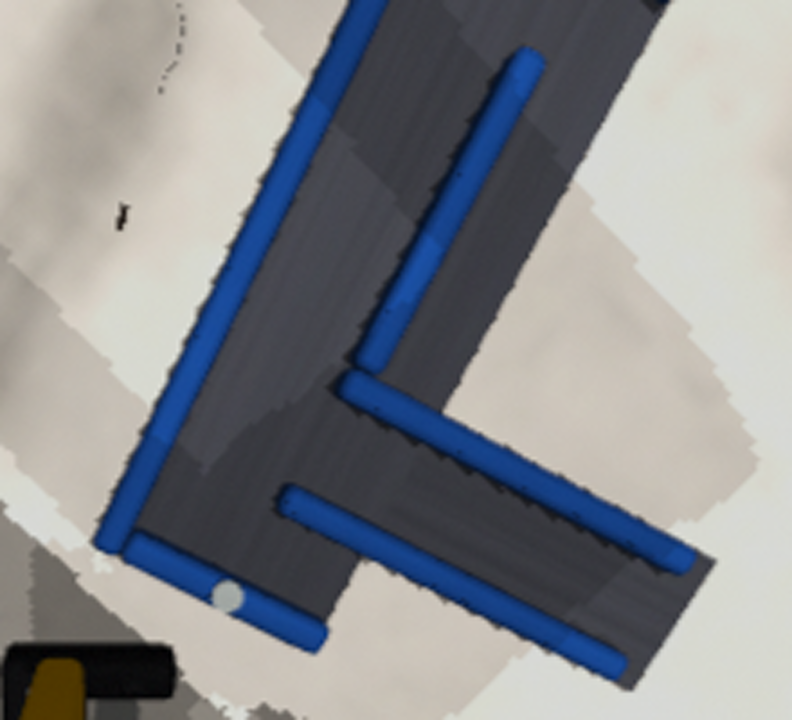

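```bash
cat > base.py <<'E'
from plan import *
from scipy.optimize import least_squares
def f(c,k,x,y): return (c[0]/k+x,c[1]/k+y)
def fit(obs,verbose=True):
    def res(v,full=False):
        t=np.radians(v[2]);out=[]
        for s,uv,q in obs:
            P=[v[0]+np.cos(t)*q[0]-np.sin(t)*q[1],v[1]+np.sin(t)*q[0]+np.cos(t)*q[1],q[2]]
            out.append((proj(s,[P])[0]-uv)/K(s)[0,0]*np.linalg.norm(cv2.Rodrigues(np.array(s['rvec'],float))[0]@P+np.array(s['tvec'],float).ravel()))
        o=np.array(out); return o if full else o.ravel()
    o=least_squares(res,[430,120,13],loss='soft_l1',f_scale=2)
    if verbose: print(o.x.round(2)); print(res(o.x,True).round(1).tolist())
    return o.x
W=load('w11');S=load('side0');C=load('scene0')
ow=[(W,f(c,3.6,240,0),q) for c,q in [((716,562),(122,-20,4)),((633,690),(122,-60,4)),((96,548),(-28,-88,12)),((358,560),(38,-60,4)),((440,412),(38,-20,4))]]
os_=[(S,f(c,3.8,190,230),q) for c,q in [((88,364),(-28,88,2)),((297,228),(-28,-88,8)),((248,160),(38,-88,14)),((42,288),(38,88,14)),((116,122),(122,-20,4)),((155,97),(122,-60,4))]]
oc=[(C,f(c,2.8,270,140),q) for c,q in [((251,541),(-28,88,8)),((187,354),(-28,-88,14)),((169,557),(38,88,4)),((113,368),(38,-88,14)),((21,415),(122,-60,4)),((31,456),(122,-20,4))]]
E
python3 - <<'E'
from base import *
fit(ow);fit(os_);fit(oc);fit(ow+os_+oc)
E
```

```text
[428.87 121.12  14.19]
[[0.4, -0.6], [-0.2, 0.7], [-2.0, 0.1], [1.2, -0.7], [0.1, 0.7]]
[426.44 119.34  13.81]
[[0.0, 5.1], [1.7, 1.2], [0.8, -3.4], [-2.7, 0.4], [-3.4, -0.5], [1.9, -2.7]]
[427.8  120.99  13.83]
[[1.6, 0.8], [0.9, -2.3], [-0.5, 2.6], [-0.7, -3.5], [-0.4, -0.1], [-0.6, 0.4]]
[427.81 120.41  14.07]
[[-1.2, -0.6], [-1.8, 0.7], [-3.4, -0.2], [-0.2, -0.8], [-1.3, 0.6], [-1.2, 4.4], [0.1, -0.0], [-1.1, -4.5], [-4.1, -0.1], [-5.4, -1.1], [-0.2, -3.4], [1.8, 0.1], [0.4, -2.8], [-0.1, 2.1], [-1.0, -3.8], [-0.5, -0.1], [-0.5, 0.4]]
```

Call:
carry_out([
  [[0,0,-0.003],[0,0,0],1],
  [[0,0,-0.006],[0,0,0],1],
  [[0,0,-0.01],[0,0,0],1],
  [[0,0,-0.012],[0,0,0],1],
  [[0,0,-0.012],[0,0,0],1],
  [[0,0,-0.012],[0,0,0],1],
  [[0,0,-0.008],[0,0,0],1],
  [[0,0,0],[0,0,0],1],
])

```text
time: 21.85
tool_pos: [477.6, -48.3, 132.9]
tcp_rot: [180.0, -0.1, 130.1]
ft_force: [-0.0, -0.5, -8.0]
finger_gap: 11.0
```

```bash
python3 - <<'E'
from plan import *
snap('wrist','w23');snap('scene','s23');p,R,s=pose();print(p,s['tcp_rot'],s['ft_force'],s['wrist_torque'],s['finger_gap'],s['time'])
plan(p,R,[([470,30,125],120,18),([427.5,125,125],104,18)],1,40,4)
crop('s23',230,130,390,270,4.5,'c23')
E
```

```text
[476.79737668 -48.13527661 131.39618907] [-1.79930768e+02 -1.69609103e-01  1.30119117e+02] [-0.52865697 -0.89527307 -8.03691415] [0.06146584 0.15971998 0.01437346] 11.078693334218235 21.95
[[[0.0128,0.009,0.0013],[-0.0,-0.001,0.035],1],[[0.0131,0.0086,0.0013],[-0.0,-0.0,0.035],1],[[0.0134,0.0081,0.0013],[-0.0,-0.001,0.036],1],[[0.0137,0.0076,0.0013],[-0.001,-0.0,0.035],1],[[0.0141,0.0072,0.0013],[-0.0,-0.001,0.036],1],[[0.0172,0.0018,-0.0],[-0.0,0.0,0.046],1],[[0.0173,0.001,-0.0],[-0.0,0.0,0.047],1],[[0.0174,0.0001,-0.0],[-0.0,0.0,0.046],1],[[0.0173,-0.0006,-0.0],[-0.0,0.0,0.047],1],[[0.0173,-0.0015,-0.0],[-0.0,0.0,0.046],1],[[0.0172,-0.0022,-0.0001],[-0.0,0.0,0.047],1]]

11 end [427.5 125.  125. ] [-180.    0.  104.]
```

View pics/w23.png

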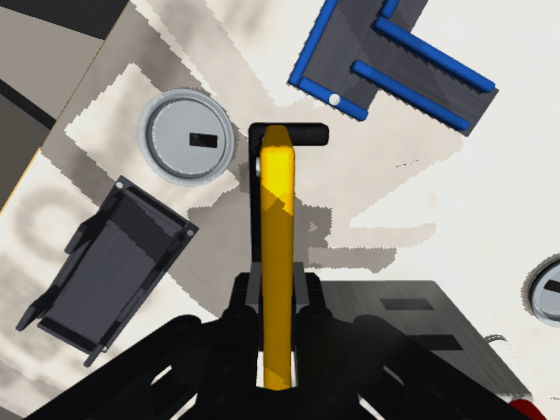

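View pics/c23.png

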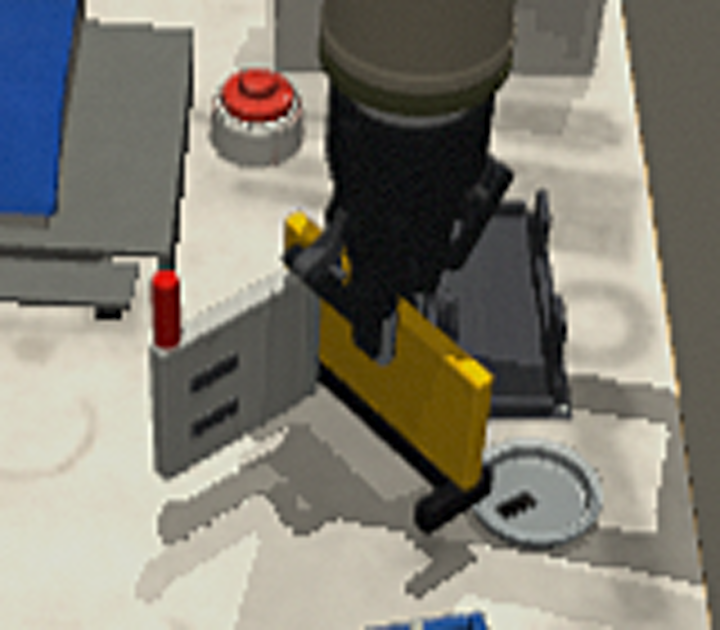

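```bash
python3 - <<'E'
from plan import *
s=load('w23');p,R,_=pose(); crop('w23',230,100,350,190,6,'c24')
def g2w(q,oy,p=p,R=R): # tool x = guard y, tool y = guard x, tool z=-guard z
    return p+R.apply([q[1]-oy,q[0],66-q[2]])
for oy in (0,2,4,6):
    print(oy,[(proj(s,[g2w(q,oy)])[0]-[230,100]).round(1)*6 for q in [(30,75,20),(30,63,20),(6,75,100),(-6,75,100),(-16,75,20)]])
E
```

```text
0 [array([592.8,  79.8]), array([586.2, 212.4]), array([369.6, 154.2]), array([145.8, 154.8]), array([91.8, 79.8])]
2 [array([591.6, 102. ]), array([585. , 234.6]), array([369. , 192.6]), array([147. , 192.6]), array([ 92.4, 102.6])]
4 [array([590.4, 124.8]), array([583.8, 255.6]), array([368.4, 229.8]), array([147.6, 230.4]), array([ 93. , 124.8])]
6 [array([589.2, 147. ]), array([582.6, 277.2]), array([367.8, 267. ]), array([148.8, 267.6]), array([ 93.6, 147.6])]
```

View pics/c24.png

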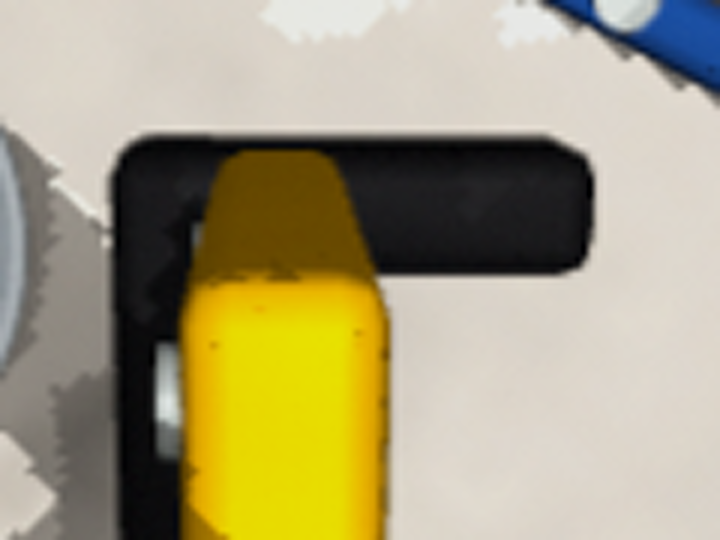

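Call:
carry_out([
  [[0.013,0.009,0.001],[0,-0.001,0.035],1],
  [[0.013,0.0085,0.001],[0,0,0.035],1],
  [[0.0135,0.008,0.001],[0,-0.001,0.035],1],
  [[0.0135,0.0075,0.001],[0,0,0.035],1],
  [[0.014,0.007,0.001],[0,-0.001,0.035],1],
  [[0.015,0.002,0],[0,0,0.046],1],
  [[0.015,0.001,0],[0,0,0.046],1],
  [[0.015,0,0],[0,0,0.046],1],
  [[0.012,0,0],[0,0,0.046],1],
  [[0,0,0],[0,0,0],1],
])

```text
time: 22.95
tool_pos: [440.6, 87.0, 117.7]
tcp_rot: [-179.2, -0.3, 108.6]
ft_force: [0.0, -0.9, -8.0]
finger_gap: 10.5
```

```bash
python3 - <<'E'
from plan import *
snap('wrist','w25');p,R,s=pose();print(p,s['tcp_rot'],s['ft_force'],s['finger_gap'],s['time'])
E
```

```text
[440.77093153  86.32873128 117.65576119] [-179.1571918    -0.224051    108.67062253] [-0.04290576 -0.03898804 -7.67458891] 11.204984454630297 23.0
```

View pics/w25.png

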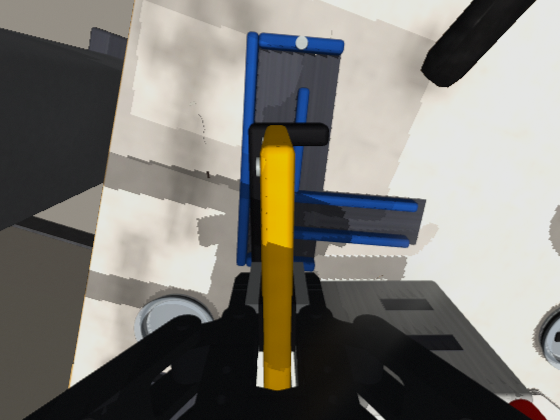

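```bash
python3 - <<'E'
from h import *
crop('w25',225,20,445,280,2.3,'c25'); crop('w25',230,20,360,130,6,'c26');crop('w25',290,180,440,280,5,'c27')
E
```

```text
(no output)
```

View pics/c26.png

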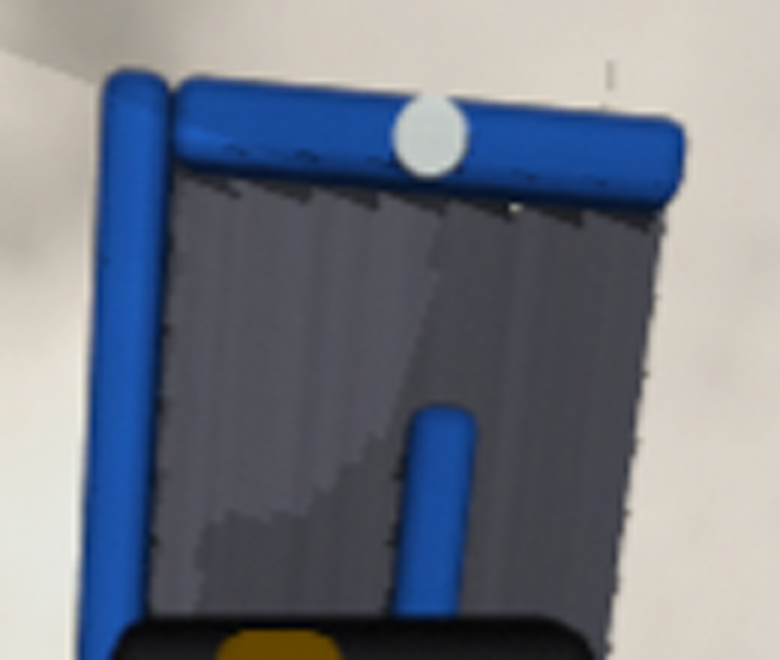

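View pics/c27.png

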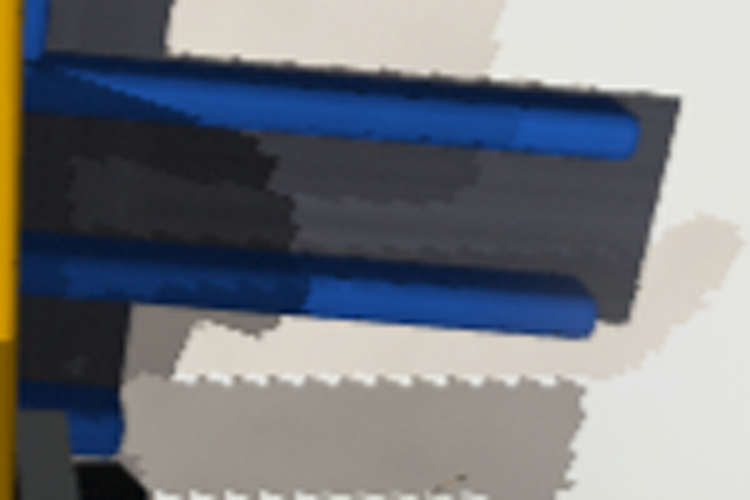

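```bash
cat > b2.py <<'E'
from base import *
W2=load('w25')
o2=[(W2,f(c,6,230,20),q) for c,q in [((104,75),(-28,88,16)),((685,120),(38,88,16))]]+[(W2,f(c,5,290,180),q) for c,q in [((681,98),(122,-20,4)),((631,322),(122,-60,4)),((595,337),(112,-60,16)),((637,158),(112,-29,16)),((165,55),(38,-20,4))]]
E
python3 - <<'E'
from b2 import *
fit(o2); fit(ow+o2)
p,R,s=pose();print(p,s['tcp_rot'])
print(load('w25')['tvec'],)
E
```

```text
[428.65 121.13  14.3 ]
[[-1.9, -1.1], [0.1, -0.7], [0.4, -0.5], [0.0, -0.1], [0.6, 2.0], [0.4, 1.7], [-0.2, 0.2]]
[428.72 121.08  14.28]
[[0.4, -0.9], [-0.1, 0.5], [-2.0, 0.1], [1.2, -0.8], [0.0, 0.6], [-1.8, -1.0], [0.2, -0.6], [0.5, -0.3], [0.0, 0.0], [0.6, 2.1], [0.4, 1.8], [-0.1, 0.3]]
[440.77093153  86.32873128 117.65576119] [-179.1571918    -0.224051    108.67062253]
[-444.35757294  -60.9935704   260.59207854]
```

```bash
python3 - <<'E'
from plan import *
p,R,s=pose();plan(p,R,[([426.7,126.3,112],104.2,8)],1,40,4)
E
```

```text
[[[0.0071,-0.0001,0.001],[-0.002,-0.001,0.013],1],[[0.007,-0.0002,0.001],[-0.003,-0.0,0.013],1],[[0.0071,-0.0002,0.0009],[-0.002,-0.001,0.013],1],[[0.007,-0.0004,0.001],[-0.003,-0.0,0.013],1],[[0.0071,-0.0004,0.0009],[-0.002,-0.001,0.013],1],[[0.007,-0.0006,0.001],[-0.003,-0.0,0.013],1]]

6 end [426.7 126.3 112. ] [180.   -0.  104.2]
```

Call:
carry_out([
  [[0.007,0,0.001],[-0.002,-0.001,0.013],1],
  [[0.007,0,0.001],[-0.003,0,0.013],1],
  [[0.007,0,0.001],[-0.002,-0.001,0.013],1],
  [[0.007,0,0.001],[-0.003,0,0.013],1],
  [[0.007,-0.0005,0.001],[-0.002,-0.001,0.013],1],
  [[0.004,-0.0005,0.001],[-0.003,0,0.013],1],
  [[0,0,0],[0,0,0],1],
  [[0,0,0],[0,0,0],1],
])

```text
time: 23.8
tool_pos: [427.3, 124.9, 110.0]
tcp_rot: [180.0, -0.0, 103.9]
ft_force: [-0.4, -0.3, -7.2]
finger_gap: 11.0
```

```bash
python3 - <<'E'
from plan import *
p,R,s=pose();print(p,s['tcp_rot']);plan(p,R,[([426.7,126.3,100],104.2,5)],1,40,4)
E
```

```text
[427.31346691 124.85553408 109.98144799] [ 1.79998179e+02 -7.37623636e-03  1.03858446e+02]
[[[0.0005,-0.0001,0.0033],[0.0,-0.0,-0.002],1],[[0.0005,-0.0001,0.0033],[0.0,-0.0,-0.002],1],[[0.0005,-0.0,0.0034],[0.0,-0.0,-0.002],1]]

3 end [426.8 126.3 100. ] [180.   -0.  104.2]
```

Call:
carry_out([
  [[0.0005,0,0.003],[0,0,-0.002],1],
  [[0.0005,0,0.003],[0,0,-0.002],1],
  [[0.0005,0,0.003],[0,0,-0.002],1],
  [[0,0,0],[0,0,0],1],
])

```text
time: 24.2
tool_pos: [427.3, 125.7, 100.2]
tcp_rot: [180.0, 0.0, 104.2]
ft_force: [-0.6, -0.5, -7.9]
finger_gap: 11.3
```

```bash
python3 - <<'E'
from plan import *
snap('wrist','w28');snap('scene','s28');snap('side','d28')
p,R,s=pose();print(p,s['tcp_rot'],s['ft_force']);plan(p,R,[([426.7,126.3,90],104.2,5)],1,40,4)
crop('s28',250,180,390,360,3.3,'c29');crop('d28',170,230,310,350,5,'c30')
E
```

```text
[427.67545752 125.8337734  100.86047528] [1.79933446e+02 1.25699146e-02 1.04196562e+02] [ 0.20538377  0.66144114 -7.66122777]
[[[0.0002,-0.0003,0.0036],[0.0,0.0,-0.0],1],[[0.0002,-0.0003,0.0036],[0.001,0.0,-0.0],1],[[0.0003,-0.0002,0.0037],[0.0,0.0,-0.0],1]]

3 end [426.7 126.3  90. ] [180.    0.  104.2]
```

View pics/w28.png

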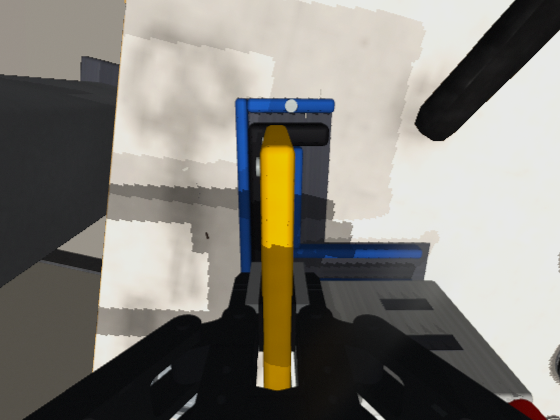

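View pics/c29.png

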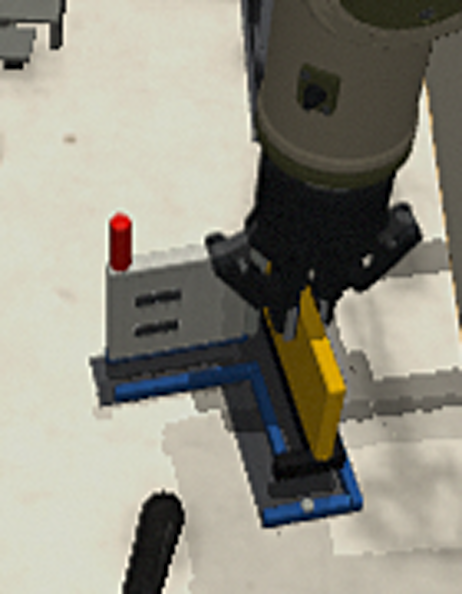

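View pics/c30.png

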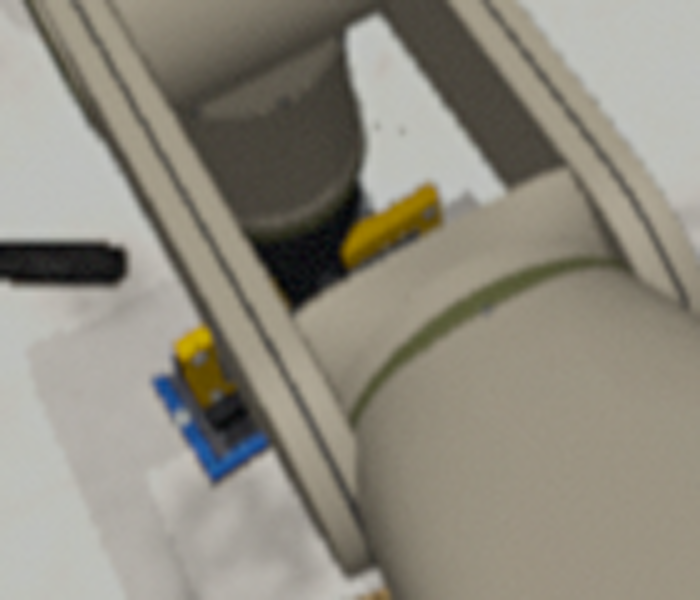

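```bash
python3 - <<'E'
from base import *
W=load('w28')
o=[(W,c,q) for c,q in [((236.5,98.5),(-28,88,16)),((334.5,98.5),(38,88,16)),((430,243),(122,-20,4))]]
fit(o)
p,R,s=pose()
b=np.array([428.7,121.1]);t=np.radians(14.2)
def bp(q): return [b[0]+np.cos(t)*q[0]-np.sin(t)*q[1],b[1]+np.sin(t)*q[0]+np.cos(t)*q[1],q[2]]
print(proj(W,[bp((-28,88,16)),bp((38,88,16)),bp((122,-20,4)),bp((38,79,16))]))
def g2w(q,ox,oy): return p+R.apply([q[1]-oy,q[0]+ox,66-q[2]])
print(proj(W,[g2w(q,.7,5.5) for q in [(30,75,20),(30,63,20),(-16,75,20),(6,75,100),(-6,75,100)]]))
g=g2w((0,0,0),.7,5.5);print('guard',g)
crop('w28',225,90,345,180,6,'c31')
E
```

```text
[428.8  121.69  13.8 ]
[[-1.6, -0.3], [0.9, 0.2], [0.4, 0.4]]
[[232.87691253  99.25028403]
 [334.48477449  99.17102063]
 [430.41921257 243.05356936]
 [333.7127416  113.59819134]]
[[331.93860079 125.89064086]
 [330.78925873 147.79994283]
 [248.57280418 125.94409134]
 [296.52081616 146.81517584]
 [259.3221342  146.8370877 ]]
guard [429.78082445 120.67818239  34.86254114]
```

View pics/c31.png

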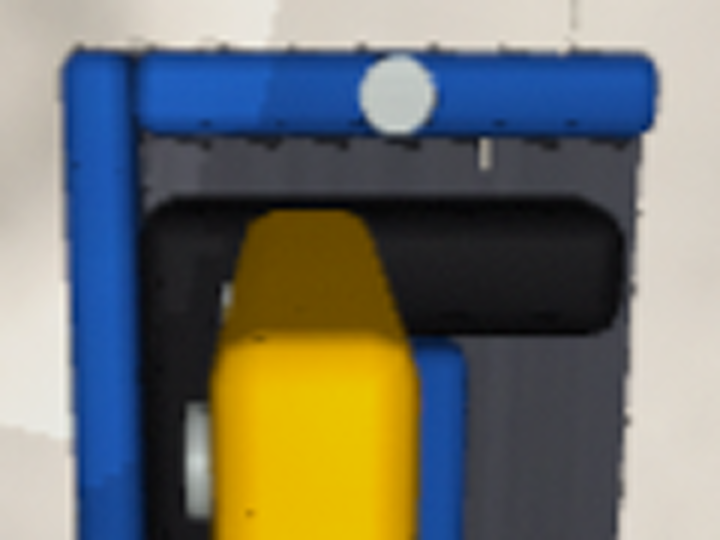

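```bash
python3 - <<'E'
from plan import *
p,R,s=pose();plan(p,R,[([427.2,125.4,88],104.1,4)],1,40,4)
E
```

```text
[[[-0.0001,-0.0001,0.0032],[0.0,0.0,0.0],1],[[-0.0001,-0.0002,0.0032],[0.0,0.0,0.001],1],[[-0.0001,-0.0001,0.0032],[0.001,0.0,0.0],1],[[-0.0,-0.0002,0.0033],[0.0,0.0,0.001],1]]

4 end [427.2 125.4  88. ] [180.    0.  104.1]
```

Call:
carry_out([
  [[0,-0.0002,0.003],[0,0,0],1],
  [[0,-0.0002,0.003],[0,0,0.001],1],
  [[0,-0.0002,0.003],[0.001,0,0],1],
  [[0,0,0.003],[0,0,0.001],1],
  [[0,0,0],[0,0,0],1],
])

```text
time: 24.85
tool_pos: [427.3, 125.7, 88.0]
tcp_rot: [180.0, 0.0, 104.1]
ft_force: [-0.2, -0.7, -8.4]
finger_gap: 10.8
```

```bash
python3 - <<'E'
from plan import *
p,R,s=pose();print(p,s['tcp_rot'],s['ft_force'])
s=snap('wrist','w32');crop('w32',225,90,345,180,6,'c32')
plan(p,R,[([427.2,125.4,76],104.1,3)],1,40,4)
E
```

```text
[427.296967   125.66182491  88.04044593] [1.79964632e+02 1.66557129e-02 1.04067594e+02] [-0.15652849 -0.72611292 -8.41555557]
[[[-0.0,-0.0,0.0024],[0.0,0.0,-0.0],1],[[-0.0001,-0.0,0.0024],[0.0,0.0,-0.0],1],[[-0.0,-0.0001,0.0024],[0.0,0.0,-0.0],1],[[-0.0001,-0.0,0.0024],[0.0,0.0,-0.0],1],[[-0.0,-0.0001,0.0024],[0.001,0.0,-0.001],1]]

5 end [427.2 125.4  76. ] [-180.     0.   104.1]
```

View pics/c32.png

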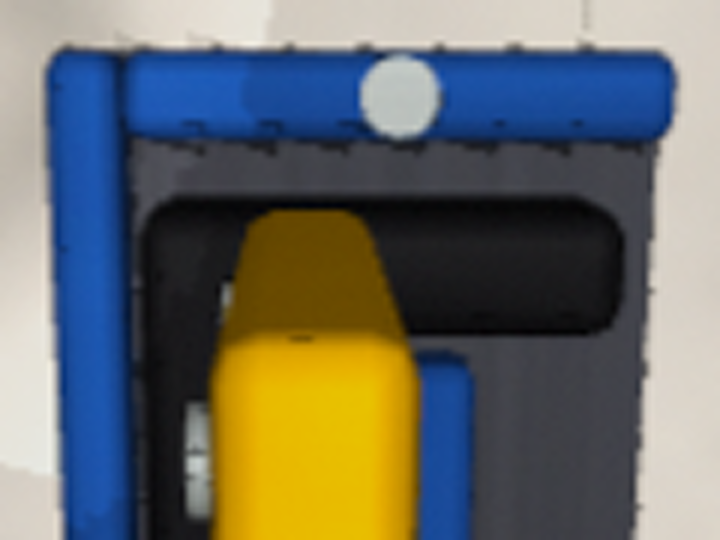

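```bash
python3 - <<'E'
from base import *
W=load('w32')
h=lambda c:(c[0]/6+225,c[1]/6+90)
z=88-66+20
# toe top outer edge & foot in wrist-camera frame -> world at toe height; rails at 16
t=np.radians(14.1);ex=np.array([np.cos(t),np.sin(t)]);ey=np.array([-np.sin(t),np.cos(t)])
def yx(c,z): q=ray(W,h(c),z)[:2]; return (q@ex).round(2),(q@ey).round(2)
print('toe outer edge y',yx((450,198),z),'toe inner',yx((520,333),z),'toe right',yx((624,260),z),'foot left',yx((146,300),z))
print('end rail inner',yx((450,137),16),'outer',yx((450,52),16),'front rail inner',yx((123,300),16),'outer',yx((52,300),16))
EOF
E
```

```text
toe outer edge y (np.float64(458.63), np.float64(88.74)) toe inner (np.float64(465.48), np.float64(76.42)) toe right (np.float64(474.92), np.float64(83.13)) foot left (np.float64(430.39), np.float64(79.53))
end rail inner (np.float64(460.28), np.float64(92.94)) outer (np.float64(460.1), np.float64(101.29)) front rail inner (np.float64(425.82), np.float64(76.33)) outer (np.float64(418.26), np.float64(76.35))Traceback (most recent call last):
  File "<stdin>", line 10, in <module>
NameError: name 'EOF' is not defined
```

Call:
carry_out([
  [[0,0,0.003],[0,0,0],1],
  [[0,0,0.003],[0,0,0],1],
  [[0,0,0.003],[0,0,0],1],
  [[0,0,0],[0,0,0],1],
])

```text
time: 25.3
tool_pos: [427.6, 125.7, 78.6]
tcp_rot: [179.9, 0.0, 104.1]
ft_force: [-0.4, -0.3, -7.2]
finger_gap: 10.9
```

```bash
python3 - <<'E'
from plan import *
p,R,s=pose();print(p,s['tcp_rot'],s['ft_force'])
plan(p,R,[([427.2,125.5,71],104.1,3)],1,40,4)
E
```

```text
[427.57330214 125.72909096  78.63565293] [1.79930729e+02 1.83320700e-02 1.04072242e+02] [-0.40889674 -0.32139586 -7.1950387 ]
[[[-0.0,-0.0001,0.0025],[0.0,0.0,-0.0],1],[[-0.0001,-0.0002,0.0026],[0.001,0.0,-0.0],1],[[-0.0,-0.0001,0.0025],[0.0,0.0,-0.0],1]]

3 end [427.2 125.5  71. ] [180.    0.  104.1]
```

Call:
carry_out([
  [[0,-0.0003,0.003],[0,0,0],1],
  [[0,0,0.002],[0.001,0,0],1],
  [[0,0,0.002],[0,0,0],1],
  [[0,0,0.001],[0,0,0],1],
])

```text
time: 25.7
tool_pos: [427.4, 125.8, 70.2]
tcp_rot: [180.0, 0.0, 104.1]
ft_force: [-3.9, 3.3, -1.0]
finger_gap: 11.1
```

Call:
carry_out([
  [[0,0,0.001],[0,0,0],1],
  [[0,0,0],[0,0,0],0.9],
  [[0,0,0],[0,0,0],0.7],
  [[0,0,0],[0,0,0],0.5],
  [[0,0,0],[0,0,0],0.2],
  [[0,0,0],[0,0,0],0],
  [[0,0,0],[0,0,0],0],
])

```text
time: 26.4
tool_pos: [431.9, 126.5, 73.9]
tcp_rot: [179.5, 0.1, 104.1]
ft_force: [0.5, 0.2, 0.3]
finger_gap: 81.8
```

```bash
python3 - <<'E'
from plan import *
p,R,s=pose();print(p,s['tcp_rot'],s['ft_force'],s['finger_gap'])
snap('wrist','w33');snap('scene','s33');crop('s33',250,180,390,360,3.3,'c33')
E
```

```text
[431.85154562 126.48724568  73.93216119] [1.79453845e+02 6.32422766e-02 1.04081654e+02] [0.49796433 0.22309089 0.30379722] 81.77606191875667
```

View pics/w33.png

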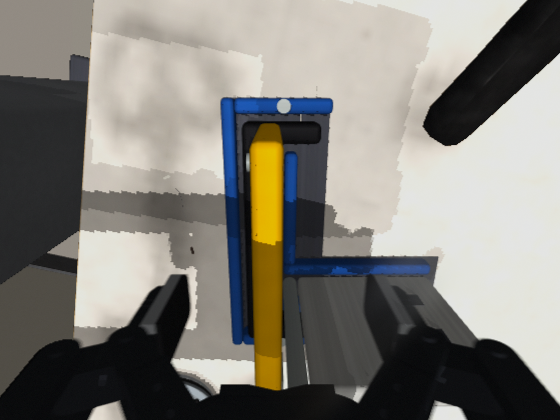

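View pics/c33.png

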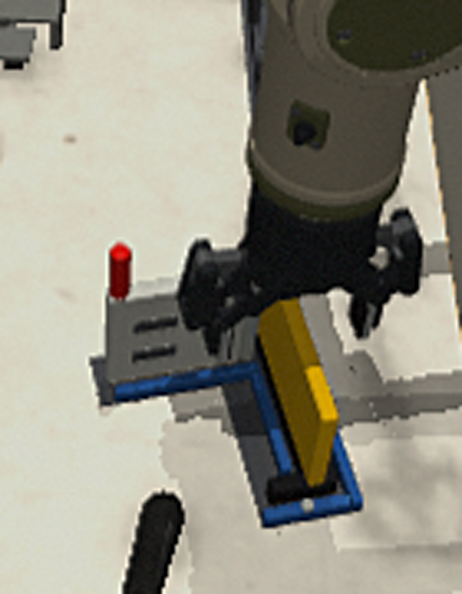

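Call:
carry_out([
  [[0,-0.001,-0.008],[0,0,0],0],
  [[0,-0.001,-0.015],[0,0,0],0],
  [[0,0,-0.02],[0,0,0],0],
  [[0,0,-0.025],[0,0,0],0],
  [[0,0,-0.025],[0,0,0],0],
  [[0,0,-0.025],[0,0,0],0],
  [[-0.02,0,-0.02],[0,0,0],0],
  [[-0.03,0,0],[0,0,0],0],
  [[-0.03,0,0],[0,0,0],0],
  [[-0.03,0,0],[0,0,0],0],
  [[-0.03,0,0],[0,0,0],0],
  [[0,0,0],[0,0,0],0],
])

```text
time: 27.7
tool_pos: [462.6, -14.2, 224.9]
tcp_rot: [179.2, 0.2, 104.3]
ft_force: [-0.2, -0.3, 0.4]
finger_gap: 85.6
```

```bash
python3 - <<'E'
from plan import *
p,R,s=pose();print(p,s['tcp_rot'],s['ft_force'],s['time'])
snap('wrist','w34');snap('scene','s34');snap('side','d34');crop('s34',250,180,390,360,3.3,'c34');crop('d34',180,220,340,340,5,'c35')
E
```

```text
[462.57115148 -14.24061288 224.87238428] [179.23733351   0.19285308 104.32078981] [-0.19213582 -0.33444569  0.39828417] 27.7
```

View pics/w34.png

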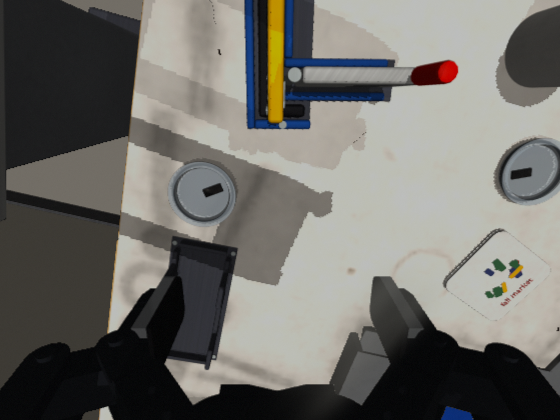

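View pics/c34.png

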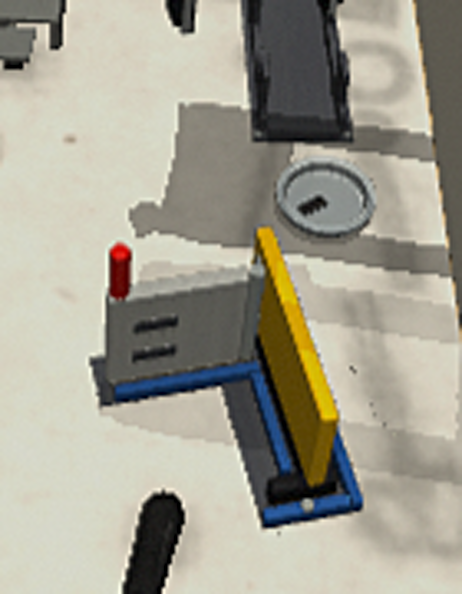

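View pics/d34.png

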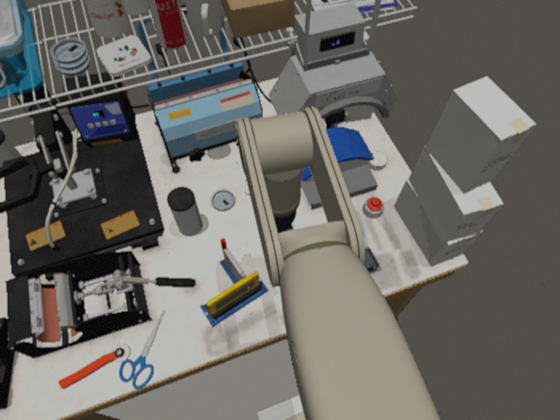

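```bash
python3 - <<'E'
from plan import *
s=load('w34')
for z in (4,):
  k=ray(s,(448,71),149);h=ray(s,(295,75),104+z-4);v=k-h;print(k,h,np.degrees(np.arctan2(v[1],v[0])),np.hypot(v[0],v[1]))
b=np.array([428.7,121.3]);t=np.radians(14.1)
def bp(q): return [b[0]+np.cos(t)*q[0]-np.sin(t)*q[1],b[1]+np.sin(t)*q[0]+np.cos(t)*q[1],q[2]]
for n,z in (('s34',0),('side',0)):
  pass
C=load('s34')
Q=[(6,75,104),(-6,75,104),(6,-75,104),(106,-40,149),(30,75,24)]
print('seated pred',((proj(C,[bp(q) for q in Q])-[250,180])*3.3).round(0).tolist())
print('10mm higher',((proj(C,[bp((q[0],q[1],q[2]+10)) for q in Q])-[250,180])*3.3).round(0).tolist())
crop('w34',235,0,475,140,3.3,'c36')
E
```

```text
[541.32265204 108.2535476  149.        ] [453.27775401  85.93179727 104.        ] 14.226274871454454 90.83041674705171
seated pred [[323.0, 421.0], [343.0, 417.0], [255.0, 226.0], [120.0, 251.0], [273.0, 493.0]]
10mm higher [[325.0, 412.0], [345.0, 408.0], [256.0, 217.0], [121.0, 241.0], [274.0, 485.0]]
```

View pics/c36.png

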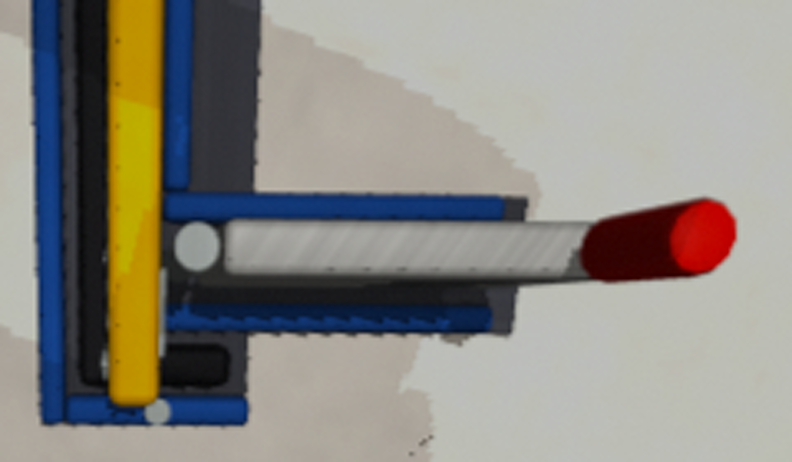

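```bash
python3 -c "
from bench import r
print(r.hand_in())"
```

```text
the job is handed in; nothing more can be done
None
```

The guard is seated in the T-shaped base with its leg locked out. I handed the job in at about 28 s of the 72 s allowed, and the hand-in gives no verdict.

**What I did:**
- I lifted the folded guard out of its holder, stood it on the clear bench and let go.
- I swung the leg out by pushing the knob with a loose, open grip until it snapped home.
- I took the guard again by its top edge and lowered it into the base.

**Last checks:**
- **Leg:** it measured 40.0° against the board's 40.1° after the snap, and 14.2° against the base's roughly 14.1° once seated. Both agree with the leg being fully out.
- **Seating:** contact came at the expected height, and the board and knob appear within about 3 mm of the predicted seated position. Just before the final lowering the gaps to the rails were about 4 mm, as designed.
- **Surroundings:** the gripper is clear of everything, and the lids, coasters, tumbler and timer look undisturbed in the last pictures. I checked these by eye, not by measuring.

**Disagreements:** the camera estimates of the base differed by about 2 mm, so I lined up using the wrist camera. The measured arm position drifted by up to about 10 mm during some fast moves, which I corrected before each contact.

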